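# Put the threading toy back together

### The arm

A 7-joint arm with a two-finger parallel gripper is mounted at the origin on the work surface. World frame = base frame: x ahead of the robot, y to its left, z up, the work surface at z = 0. Lengths are in m, angles in degrees, forces in N, time in s.
With the tool pointing down it reaches from about 0.4 to 0.875 m from the base axis. Payload 6.5 kg.
Tool frame: the origin (TCP) lies at the very end of the fingers, on their centre line; the grasp point (between the pads) lies 19 mm behind it; z points along the fingers, y is the line along which they close (so a half turn about z gives the same grasp; the last joint's range is limited). The gripper opens to 88 mm and grips with 3 to 60 N. Pads are 18 mm wide; open, the fingers measure 123 mm over their backs; the gripper's body (75 mm by 187 mm) begins 45 mm behind the grasp point.
Start: joints at [-73.465, 30.733, -0.252, 88.115, 0.149, 61.152, -4.079], TCP at [0.226, 0.61, 0.239] pointing down, gripper open.
Joint ranges: [-154.64, 154.64], [-21.42, 123.67], [-72.66, 72.17], [13.99, 137.28], [-74.86, 254.86], [10.95, 109.41], [-158.01, 158.01]. Speed limits (degrees/s): [136.94, 136.94, 180, 180, 180, 180, 180].

### API

Orientations are given as a 3x3 rotation matrix whose columns are the frame's x, y, z axes.
In Python, from plant import robot gives the robot as it stands.
- The arm moves only by the shell command python3 steer.py [OPENING], which reads ROWS from standard input. ROWS is a JSON object with one list for each field, all of the same length, 1 to 8, a row being the entries at one place: sx, sy, sz (the shift in m), ax, ay, az (a rotation vector in degrees); each row is the pose to reach, as a shift and turn from the pose commanded when the command began, along the tool's axes at that moment; what a row does not reach only later rows make up. A row lasts 1/8 s, in which the tool goes at most 0.0625 m and 10.7 degrees, less where a joint would pass 70% of its speed; a pose out of reach is approached as far as the arm can. OPENING is the finger opening in m, set as the command begins (- or left out keeps the last). The fingers move at their own pace and stop on an object; the grip force is fixed at half the most. Time passes only in rows, so rows that do not move let the fingers close. It prints the time, the measured TCP pose, the force, the opening and the grip force at its end. Input that does not fit is refused with a message, and nothing moves.
- robot.read_state(): the state, without advancing time (a new reading comes with each control period).
- robot.capture(name): name is "side" or "top" or "wrist"; returns the picture (384x512x3 uint8, blue, green, red); there is no depth.
- robot.camera_model(name): a dict with "mtx" (3x3 intrinsics, pixels), "k1" (the pictures are not rectified: a ray, as slopes to the right and down, at radius r is drawn at 1 + k1 r^2 times it, then the intrinsics apply), "view" (4x4, takes a point from world to camera coordinates); the wrist camera has in their place "hand_eye" (4x4, takes a point from camera to tool coordinates, whose origin is the TCP and whose axes are the flange's). Camera axes: x right, y up, looking along -z (the intrinsics and any distortion apply to the point x, -y, -z); pixel columns grow to the right and rows downward; lengths in m; the calibration is good to about 2 mm. A picture is of the moment at which its call begins: read the wrist's pose just before it. camera_model takes no time and is no camera call.
- robot.job_done(): hands the job in; it is judged then, once.
The state is a dict: "clock": time; "q": joint angles; "qvel": joint speeds; "effort": joint torques, N m; "tool_pos": TCP position; "eef_rot": TCP orientation; "contact_force": force on the tool from outside, world axes, zero at the start; "wrist_torque": the same for the moment, N m; "width": finger opening in m; "grasp_force": force on a finger pad.
Only numpy, scipy, OpenCV 4.12 (cv2) and the standard library are available. Lean on these libraries where they do the work, as an engineer would, in place of code of your own. Each camera call takes 0.05 s, during which the arm holds its last target. There are 200 camera calls.

### The job

First get the wooden box open: lift the lid's front end over the stop lip, slide it clear of the grooves and lay it flat, right way up, on the bare table. Then thread the large wheel onto the rod and push it home against the post, then the small wheel up against the large one, and last fit the end cap from the box over the rod's end, collar first and snug against the small wheel. Let go of everything, and leave the other things on the table where they are.

Things in the scene. Friction and masses are not known exactly. Their poses are not given: they have to be found in the camera images.
- stand: Fixed light-wood toy stand: foot 110 (x) x 170 (y, from -140 to +30) x 14 mm high, and a post 36 wide, 28 thick (y 0 to 28) with a rounded top reaching 18 mm above the rod's axis. A level round rod, 16 mm diameter, 176 mm long, sticks out of the post along the stand's own -y, its axis 115 mm above the table. Origin: on the table below the rod's root (post's face, y = 0).
- rod_root (a point): Centre of the rod where it leaves the post (axis, 115 mm above the table). Axes as the stand's.
- rod_tip (a point): Centre of the rod's free end, 176 mm from rod_root along the stand's -y; the last 6 mm taper from 16 to 8 mm diameter.
- shelf: Fixed dark slatted shelf over the rod, origin and axes the stand's. Slats 15 mm thick, underside at 190 mm height, y -150 to +45 mm; the front one x -12 to +20 mm, over the rod; a book on top at the post's end, to 227 mm. Legs 18 mm square at x 79, y +33 and -138. A vertical gripper over the rod hits it: lean its body about 40 degrees to the stand's -x (fingers down and to +x), square to the rod.
- wheel_large: Large loose wooden wheel, 130 g: disc 100 mm diameter, 20 mm thick, in the middle of a hub 32 mm diameter, 68 mm long (24 mm out either side), with a through hole of 21 mm diameter. Origin: centre; y = the wheel's and hole's axis; both ends alike. It starts on edge in its cradle, axis level, 58 mm above the table.
- wheel_small: The small wheel, loose, 90 g, as the large one but with a disc of 80 mm diameter (20 mm thick; hub 32 mm diameter, 68 mm long; hole 21 mm). Origin: centre, y = axis. It starts on edge in its cradle, axis 48 mm above the table.
- cradle_large: Fixed slotted wooden foot below the large wheel: about 80 x 44 mm, 22 mm high; it holds only the disc's lowest 14 mm, in a slot 24 mm wide with low stops against rolling. Lift the wheel straight out.
- cradle_small: The like foot below the small wheel, about 75 x 44 mm, 22 mm high.
- cap: Loose end cap, 60 g: disc 72 mm diameter, 20 mm thick, origin at the disc's centre, y = its axis. To +y a collar 32 mm diameter, 24 mm long, with a blind hole; to -y a low dome 14 mm high. It starts on edge in the box's middle, in a slot 24 mm wide and 14 mm deep like the cradles', axis level along the box's y, collar to the box's +y, 52 mm above the table.
- box: Fixed dark wooden box, 106 (x) x 124 (y) mm, floor 8 mm, inside 94 x 100 mm. Origin: centre of the underside. Ledges carry the lid 90 mm above the table, low cheeks (to 100 mm) guide its sides. At the +x end two rails reach over the lid's side edges: x from 22 to 53 mm, underside at 100 mm, top at 106 mm.
- lid: Loose dark lid, 90 (x) x 114 (y) x 6 mm, 70 g. Origin: centre of the underside. Closed, it has the box's axes, origin above the box's, underside at 90 mm, 2 mm play at each end, 4 mm play under the rails. To open: raise its -x end 9 to 11 mm, turning about its +x end, draw it 28 to 36 mm to the box's -x out of the rails, then lift it away.
- lid_tab (a point): Middle of the light-wood tab on the lid, 40 mm long (x), 12 mm thick (y), rising 28 mm above the lid's top; this point is 25 mm to -x of the lid's origin and 20 mm above its underside. Axes as the lid's.
- cap_mouth (a point): Centre of the mouth of the cap's hole, on the collar's face, 34 mm to +y of the cap's origin. Hole 19 mm diameter, 44 mm deep; when the cap is home the rod fills 40 mm of it.
- box_lip (a point): Top middle of the stop lip across the box's -x end: 50 mm to -x of the box's origin, 6 mm thick, top 96 mm above the table, so 6 mm above the lid's underside. The table before it, to the box's -x, is bare for 200 mm.
- mug: Bystander: white mug, 80 mm diameter, 90 mm high. Origin: centre of the underside.
- remote: Bystander: black remote control, 170 (x) x 45 x 18 mm. Origin: centre of the underside.
- basket: Bystander: round lidded basket, 120 mm diameter, 120 mm high with its loop. Origin: centre of the underside.
- candle: Bystander: amber jar, 66 mm diameter, 75 mm high. Origin: centre of the underside.
- book: Bystander: yellow book, 140 (x) x 200 (y) x 28 mm, lying flat. Origin: centre of the underside.
- case: Bystander: plum spectacle case, 155 (x) x 58 x 36 mm. Origin: centre of the underside.

How it is judged:
By the outcome, as a careful person would: the job done as asked, in the order asked, and still so for the second after the job is handed in, with the robot touching nothing.
It also fails if it takes over 72 s, if anything falls off the work surface, if the arm or the gripper's body presses on something with over 40 N, if the wrist force passes 120 N, or if a joint passes its speed limit or range.

## Working session

There is one attempt and no reset: what is moved stays moved. The work goes in short steps, Python scripts to look and compute and a shell command to move; the robot and the scene stay as the last step left them, time stands still between calls to the robot, and variables do not carry over. Pictures are saved under pics/ and viewed, at most 10 in all, crops included, and the job is handed in when it is done.

```bash
ls; mkdir -p pics; python3 - <<'E'
from plant import robot
import cv2,numpy as np
np.set_printoptions(precision=4,suppress=True)
for n in("side","top","wrist"):
    cv2.imwrite(f"pics/{n}0.png",robot.capture(n)); print(n,robot.camera_model(n))
s=robot.read_state();print(s['clock'],s['tool_pos'],s['eef_rot'])
a=[cv2.imread(f"pics/{n}0.png") for n in("side","top")]
cv2.imwrite("pics/a0.png",cv2.resize(a[0],(800,600),interpolation=cv2.INTER_CUBIC))
cv2.imwrite("pics/b0.png",cv2.resize(a[1],(800,600),interpolation=cv2.INTER_CUBIC))
E
```

```text
pics
plant.py
steer.py
side {'mtx': array([[397.0994,   0.    , 259.4199],
       [  0.    , 397.0994, 201.6132],
       [  0.    ,   0.    ,   1.    ]]), 'k1': -0.0653013505645146, 'view': array([[ 0.9306, -0.3656,  0.0208, -0.4912],
       [ 0.2126,  0.5856,  0.7822, -0.18  ],
       [-0.2981, -0.7234,  0.6227, -0.9261],
       [ 0.    ,  0.    ,  0.    ,  1.    ]])}
top {'mtx': array([[450.9194,   0.    , 256.9901],
       [  0.    , 450.9194, 191.878 ],
       [  0.    ,   0.    ,   1.    ]]), 'k1': -0.08182083359181379, 'view': array([[ 0.0228, -0.9997,  0.003 , -0.0207],
       [ 0.9857,  0.023 ,  0.1671, -0.5193],
       [-0.1671, -0.0009,  0.9859, -1.15  ],
       [ 0.    ,  0.    ,  0.    ,  1.    ]])}
wrist {'mtx': array([[294.0525,   0.    , 259.9597],
       [  0.    , 294.0525, 188.5407],
       [  0.    ,   0.    ,   1.    ]]), 'k1': -0.03151995819449941, 'hand_eye': array([[-0.0008,  0.9485,  0.3167,  0.0813],
       [ 1.    ,  0.0005,  0.0011,  0.0002],
       [ 0.0009,  0.3167, -0.9485, -0.1463],
       [ 0.    ,  0.    ,  0.    ,  1.    ]])}
0.15 [0.2256 0.6091 0.238 ] [[-0.9377  0.3473 -0.0004]
 [ 0.3473  0.9377 -0.0012]
 [-0.0001 -0.0013 -1.    ]]
```
View pics/a0.png

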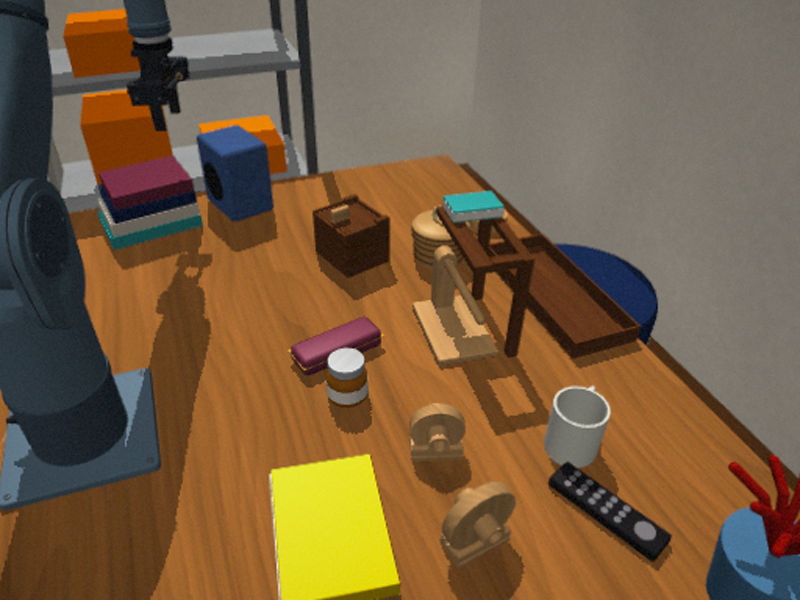

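View pics/b0.png

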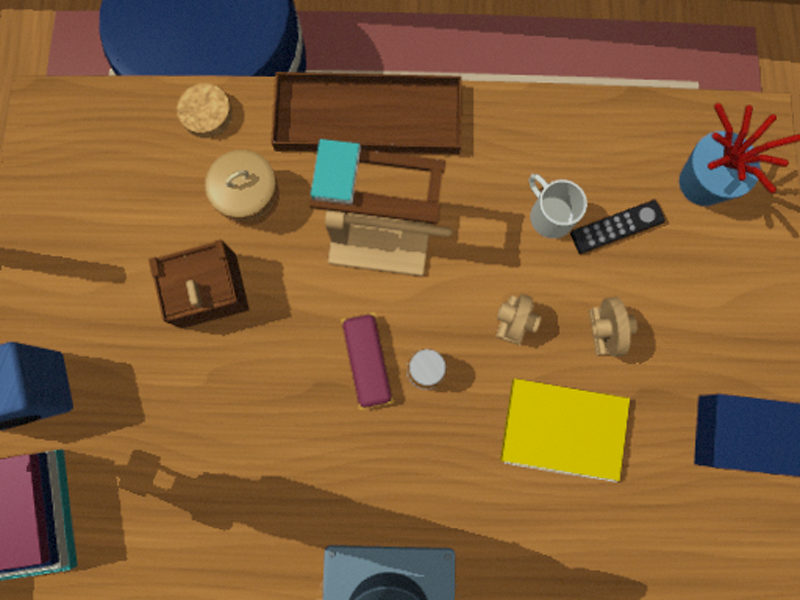

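Top and side views: the box is at about (195,285) in the 800-px top view with the tab at (193,292). The rod runs (340,222)→(450,232), the small wheel is at (518,318) and the large wheel at (612,327). I'll do coarse casts from these first, then refine with the wrist camera.

```bash
cat > h.py <<'E'
from plant import robot
import cv2,numpy as np
from scipy.spatial.transform import Rotation as R
np.set_printoptions(precision=4,suppress=True)
def snap(name):
    s=robot.read_state(); im=robot.capture(name); m=robot.camera_model(name)
    if name=="wrist":
        T=np.eye(4);T[:3,:3]=s['eef_rot'];T[:3,3]=s['tool_pos'];T=T@m['hand_eye']
    else: T=np.linalg.inv(m['view'])
    return dict(im=im,K=m['mtx'],k=m['k1'],T=T,s=s)
def ray(c,uv):
    p=cv2.undistortPoints(np.array([[uv]],float),c['K'],np.array([c['k'],0,0,0.]))[0,0]
    return c['T'][:3,3],(lambda d:d/np.linalg.norm(d))(c['T'][:3,:3]@[p[0],-p[1],-1])
def cast(c,uv,z):
    o,d=ray(c,uv);return o+d*(z-o[2])/d[2]
def tri(obs):
    A=np.zeros((3,3));b=np.zeros(3)
    for c,uv in obs:
        o,d=ray(c,uv);P=np.eye(3)-np.outer(d,d);A+=P;b+=P@o
    x=np.linalg.solve(A,b)
    return x,[round(float(np.linalg.norm((np.eye(3)-np.outer(d,d))@(x-o)))*1e3,1) for o,d in (ray(c,uv) for c,uv in obs)]
def proj(c,p):
    q=np.linalg.inv(c['T'])@np.append(p,1);x,y=q[0]/-q[2],-q[1]/-q[2];f=1+c['k']*(x*x+y*y)
    return (c['K']@[x*f,y*f,1])[:2]
def delta(p,Rt=None,s=None):
    "shift in tool axes, rotvec deg, from the measured pose to TCP p, rot Rt"
    s=s or robot.read_state();R0=np.array(s['eef_rot'])
    rv=R.from_matrix(R0.T@Rt).as_rotvec(degrees=True) if Rt is not None else 0
    return R0.T@(np.array(p)-s['tool_pos']),rv
E
python3 - <<'E'
from h import *
c=snap("top");d=snap("side")
for n,a,b,z in [("tab",(193,292),(341,213),.118),("box c",(197,284),None,.1),("large",(612,327),None,.058),("small",(518,318),None,.048),("rodroot",(340,222),None,.115),("tip",(450,232),(482,320),.115),("candle",(427,368),None,.075),("case",(367,361),None,.036),("basket",(240,184),None,.1),("book",(565,430),None,.028)]:
    print(n,cast(c,np.array(a)*.64,z), tri([(c,np.array(a)*.64),(d,np.array(b)*.64)]) if b else '')
im=c['im'];
for p in [(193,292),(210,265),(612,327),(518,318),(400,230),(300,300),(380,260)]:
    q=(np.array(p)*.64).astype(int);print(p,cv2.cvtColor(im,cv2.COLOR_BGR2HSV)[q[1],q[0]])
E
```

```text
tab [0.5119 0.3252 0.118 ] (array([0.5142, 0.3282, 0.1079]), [0.6, 0.6])
box c [0.5284 0.325  0.1   ] 
large [ 0.4792 -0.3626  0.058 ] 
small [ 0.4924 -0.2056  0.048 ] 
rodroot [0.6333 0.0941 0.115 ] 
tip [ 0.6208 -0.0847  0.115 ] (array([ 0.6214, -0.0849,  0.1146]), [0.6, 0.6])
candle [ 0.403  -0.0526  0.075 ] 
case [0.4152 0.047  0.036 ] 
basket [0.6998 0.2654 0.1   ] 
book [ 0.3072 -0.2879  0.028 ] 
(193, 292) [ 19 112 191]
(210, 265) [ 12 169 113]
(612, 327) [ 17 118 166]
(518, 318) [ 18 113 180]
(400, 230) [ 19 122 142]
(300, 300) [ 16 170 165]
(380, 260) [ 19 113 191]
```

```bash
D="" ; echo '{"sx":[-0.18, -0.367, -0.367, -0.367, -0.367, -0.367, -0.367, -0.367], "sy":[-0.08, -0.167, -0.167, -0.167, -0.167, -0.167, -0.167, -0.167], "sz":[0.01, 0.02, 0.02, 0.02, 0.02, 0.02, 0.02, 0.02], "ax":[0, 0, 0, 0, 0, 0, 0, 0], "ay":[0, 0, 0, 0, 0, 0, 0, 0], "az":[-19, -38, -38, -38, -38, -38, -38, -38]}' | python3 steer.py
echo '{"sx":[0, 0], "sy":[0, 0], "sz":[0, 0], "ax":[0, 0], "ay":[0, 0], "az":[0, 0]}' | python3 steer.py
python3 - <<'E'
from h import *
c=snap("wrist");print(c['s']['tool_pos'],c['s']['eef_rot'])
cv2.imwrite("pics/w1.png",c['im']);
E
```

```text
clock: 1.25
tool_pos: [0.5138, 0.3227, 0.2185]
eef_rot: [[-0.954, -0.299, 0.0], [-0.299, 0.954, -0.001], [-0.0, -0.001, -1.0]]
contact_force: [-0.2, 1.0, -0.0]
width: 0.0883
grasp_force: 0.0
clock: 1.5
tool_pos: [0.5105, 0.3273, 0.2188]
eef_rot: [[-0.952, -0.307, -0.001], [-0.307, 0.952, 0.001], [0.0, 0.001, -1.0]]
contact_force: [0.4, -0.3, -0.8]
width: 0.0881
grasp_force: 0.0
[0.5105 0.3273 0.2188] [[-0.9518 -0.3066 -0.0005]
 [-0.3066  0.9518  0.0008]
 [ 0.0003  0.0009 -1.    ]]
```

View pics/w1.png

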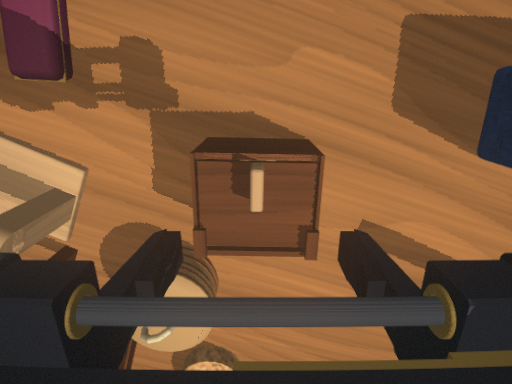

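Wrist view: the box fills (192–323, 138–257), with the tab at cols 250–264, rows 162–212. The case and stand foot are at the left.

```bash
python3 - <<'E'
from h import *
c=snap("wrist");t=snap("top");d=snap("side")
def pale(c,x0,y0,x1,y1,smax=135,vmin=110):
    h=cv2.cvtColor(c['im'],cv2.COLOR_BGR2HSV);m=((h[...,1]<smax)&(h[...,2]>vmin)).astype(np.uint8)
    M=np.zeros_like(m);M[y0:y1,x0:x1]=m[y0:y1,x0:x1];return M
m=pale(c,230,150,290,225);r=cv2.boundingRect(m);print(r)
for y in range(r[1],r[1]+r[3],6):
    x=np.where(m[y])[0];print(y,x.min(),x.max(),c['im'][y,(x.min()+x.max())//2])
for n,cc,b in(("top",t,(105,170,145,205)),("side",d,(200,120,235,150))):
    mm=pale(cc,*b);ys,xs=np.where(mm);print(n,cv2.boundingRect(mm),xs.mean(),ys.mean(),cv2.minAreaRect(np.c_[xs,ys].astype(np.float32)))
E
```

```text
(241, 159, 35, 53)
159 241 245 [ 55  82 111]Traceback (most recent call last):
  File "<stdin>", line 8, in <module>
    return umr_minimum(a, axis, None, out, keepdims, initial, where)
ValueError: zero-size array to reduction operation minimum which has no identity
```

```bash
cat >> h.py <<'E'
def pale(c,x0,y0,x1,y1,smax=135,vmin=130):
    h=cv2.cvtColor(c['im'],cv2.COLOR_BGR2HSV);m=((h[...,1]<smax)&(h[...,2]>vmin)).astype(np.uint8)
    M=np.zeros_like(m);M[y0:y1,x0:x1]=m[y0:y1,x0:x1]
    n,l,st,ce=cv2.connectedComponentsWithStats(M)
    return (l==1+np.argmax(st[1:,4])).astype(np.uint8)
E
python3 - <<'E'
from h import *
c=snap("wrist");t=snap("top");d=snap("side")
m=pale(c,230,150,290,225);r=cv2.boundingRect(m);print(r)
for y in range(r[1],r[1]+r[3],4):
    x=np.where(m[y])[0];print(y,x.min(),x.max(),c['im'][y,(x.min()+x.max())//2])
for n,cc,b in(("top",t,(105,170,145,205)),("side",d,(200,120,235,150))):
    mm=pale(cc,*b);ys,xs=np.where(mm);print(n,cv2.boundingRect(mm),xs.mean(),ys.mean(),cv2.minAreaRect(np.c_[xs,ys].astype(np.float32)))
E
```

```text
(252, 169, 14, 43)
169 254 263 [ 82 122 156]
173 252 265 [114 167 215]
177 252 265 [116 169 217]
181 252 265 [113 166 215]
185 252 265 [115 169 216]
189 252 264 [116 171 217]
193 252 264 [116 168 216]
197 252 264 [116 169 216]
201 252 264 [116 170 217]
205 252 264 [115 171 217]
209 252 263 [116 170 218]
top (119, 179, 7, 16) 122.1842105263158 186.51315789473685 ((122.23529815673828, 186.55882263183594), (15.727459907531738, 4.772469997406006), 77.47119140625)
side (218, 132, 4, 2) 219.5 132.75 ((219.6000213623047, 132.8000030517578), (0.6324554085731506, 3.1622774600982666), 71.56504821777344)
```

```bash
python3 - <<'E'
from h import *
c=snap("wrist");t=snap("top")
print(tri([(c,(258.3,191.3)),(t,(122.4,186.6))]))
for uv in((259,171),(258,212),(258.3,191.3)):print(cast(c,uv,.124))
# box outline corners in wrist: rails/rear end and lip
for uv in((193,157),(323,157),(195,257),(318,259)):print(uv,cast(c,uv,.1))
p=cast(c,(258.3,191.3),.124);print(c['s']['eef_rot'])
E
```

```text
(array([0.5094, 0.3225, 0.1369]), [0.2, 0.2])
[0.4963 0.3189 0.124 ]
[0.5324 0.3294 0.124 ]
[0.5138 0.3238 0.124 ]
(193, 157) [0.5082 0.2589 0.1   ]
(323, 157) [0.4719 0.3728 0.1   ]
(195, 257) [0.6101 0.2855 0.1   ]
(318, 259) [0.5737 0.4074 0.1   ]
[[-0.9527 -0.3039  0.    ]
 [-0.3039  0.9527 -0.    ]
 [ 0.     -0.     -1.    ]]
```

```bash
python3 - <<'E'
from h import *
c=snap("wrist");np.savez('/tmp/v1.npz',T=c['T']);print(c['s']['tool_pos'])
E
echo '{"sx":[0.06, 0.06, 0.06], "sy":[0.004, 0.004, 0.004], "sz":[0.03, 0.03, 0.03], "ax":[0, 0, 0], "ay":[0, 0, 0], "az":[0, 0, 0]}' | python3 steer.py
python3 - <<'E'
from h import *
c=snap("wrist");c1=dict(c);c1['T']=np.load('/tmp/v1.npz')['T']
cv2.imwrite('pics/w2.png',c['im'])
m=pale(c,200,170,320,330);r=cv2.boundingRect(m);print(r)
for y in range(r[1],r[1]+r[3],4):
    x=np.where(m[y])[0];print(y,x.min(),x.max(),c['im'][y,(x.min()+x.max())//2])
E
```

```text
[0.5119 0.3255 0.2187]
clock: 2.38
tool_pos: [0.4539, 0.3113, 0.1891]
eef_rot: [[-0.953, -0.304, 0.001], [-0.304, 0.953, 0.0], [-0.001, 0.0, -1.0]]
contact_force: [0.9, 0.0, -0.0]
width: 0.0881
grasp_force: 0.0
(248, 248, 14, 41)
248 250 259 [ 78 113 145]
252 248 261 [114 166 214]
256 248 261 [115 167 215]
260 248 261 [113 166 213]
264 248 261 [115 167 215]
268 248 261 [115 167 215]
272 248 261 [114 167 214]
276 248 261 [112 167 214]
280 248 260 [114 169 215]
284 248 260 [114 166 214]
288 250 257 [ 74 111 152]
```

```bash
python3 - <<'E'
from h import *
c=snap("wrist");c1=dict(c);c1['T']=np.load('/tmp/v1.npz')['T']
a=tri([(c1,(259.2,170.5)),(c,(255,250))]);b=tri([(c1,(258.3,212)),(c,(254.7,288.3))]);print(a,b)
p=(a[0]+b[0])/2;d=b[0]-a[0];print(p,np.linalg.norm(d),np.degrees(np.arctan2(d[1],d[0])))
print(delta([p[0],p[1],.16]),c['s']['tool_pos'])
E
```

```text
(array([0.495 , 0.319 , 0.1274]), [0.4, 0.4]) (array([0.5317, 0.3299, 0.1257]), [0.6, 0.6])
[0.5133 0.3244 0.1265] 0.0383098536606536 16.62388228070305
(array([-0.0589, -0.0056,  0.03  ]), 0) [0.455  0.3117 0.1896]
```

```bash
echo '{"sx":[-0.059, -0.059, -0.059, -0.059, -0.059], "sy":[-0.0055, -0.0055, -0.0055, -0.0055, -0.0055], "sz":[0.03, 0.03, 0.085, 0.087, 0.087], "ax":[0, 0, 0, 0, 0], "ay":[0, 0, 0, 0, 0], "az":[0, 0, 0, 0, 0]}' | python3 steer.py 0.03
echo '{"sx":[0, 0, 0, 0], "sy":[0, 0, 0, 0], "sz":[0, 0, 0, 0], "ax":[0, 0, 0, 0], "ay":[0, 0, 0, 0], "az":[0, 0, 0, 0]}' | python3 steer.py 0.0
```

```text
clock: 3.1
tool_pos: [0.5123, 0.3243, 0.1034]
eef_rot: [[-0.953, -0.304, 0.001], [-0.304, 0.953, 0.001], [-0.002, 0.001, -1.0]]
contact_force: [0.1, 0.0, 0.5]
width: 0.0404
grasp_force: 0.0
clock: 3.6
tool_pos: [0.5119, 0.324, 0.1027]
eef_rot: [[-0.953, -0.303, 0.001], [-0.303, 0.953, 0.001], [-0.001, 0.0, -1.0]]
contact_force: [-0.3, -0.5, 6.1]
width: 0.0113
grasp_force: 30.0
```

```bash
echo '{"sx":[-0.0005, -0.0015, -0.0015, -0.0015], "sy":[0, 0, 0, 0], "sz":[-0.004, -0.0078, -0.0078, -0.0078], "ax":[0, 0, 0, 0], "ay":[3.2, 6.4, 6.4, 6.4], "az":[0, 0, 0, 0]}' | python3 steer.py
python3 - <<'E'
from h import *
c=snap("wrist");cv2.imwrite('pics/w3.png',c['im']);d=snap('side')
cv2.imwrite('pics/w3.png',np.hstack([c['im'],cv2.resize(d['im'][90:190,170:290],(0,0),fx=2.4,fy=2.4)[:384] if 0 else cv2.copyMakeBorder(cv2.resize(d['im'][100:190,180:270],(288,288)),0,96,0,0,0)]))
E
```

```text
clock: 4.1
tool_pos: [0.5135, 0.3244, 0.1097]
eef_rot: [[-0.947, -0.303, -0.104], [-0.302, 0.953, -0.033], [0.109, 0.0, -0.994]]
contact_force: [1.3, 1.0, 2.7]
width: 0.012
grasp_force: 30.0
```

View pics/w3.png

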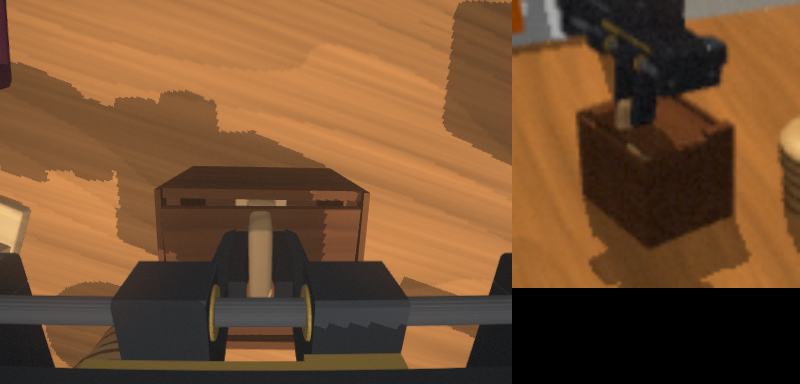

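Wrist view: the lid's front edge is up with a gap over the lip at row ~203, and the cap is visible through it at (260,203). I'll draw it out now.

```bash
echo '{"sx":[0.01, 0.021, 0.032, 0.032, 0.032], "sy":[0, 0, 0, 0, 0], "sz":[0.001, 0.0022, 0.0034, 0.0034, 0.0034], "ax":[0, 0, 0, 0, 0], "ay":[0, 0, 0, 0, 0], "az":[0, 0, 0, 0, 0]}' | python3 steer.py
echo '{"sx":[0.002, 0.005, 0.005, 0.005], "sy":[0, 0, 0, 0], "sz":[-0.02, -0.05, -0.05, -0.05], "ax":[0, 0, 0, 0], "ay":[0, 0, -6.2, -6.2], "az":[0, 0, 0, 0]}' | python3 steer.py
```

```text
clock: 4.82
tool_pos: [0.4802, 0.3139, 0.11]
eef_rot: [[-0.946, -0.304, -0.109], [-0.302, 0.953, -0.035], [0.114, -0.0, -0.993]]
contact_force: [-3.2, -1.4, 7.6]
width: 0.0115
grasp_force: 30.0
clock: 5.32
tool_pos: [0.4808, 0.3141, 0.1607]
eef_rot: [[-0.952, -0.305, -0.005], [-0.305, 0.952, -0.002], [0.005, -0.0, -1.0]]
contact_force: [-0.5, -0.1, -1.5]
width: 0.0118
grasp_force: 30.0
```

```bash
echo '{"sx":[0.06, 0.092, 0.092, 0.092, 0.092, 0.092, 0.092, 0.092], "sy":[0, 0, 0, 0, 0, 0, 0, 0], "sz":[0, 0.03, 0.085, 0.125, 0.138, 0.144, 0.1465, 0.1475], "ax":[0, 0, 0, 0, 0, 0, 0, 0], "ay":[-0.3, -0.3, -0.3, -0.3, -0.3, -0.3, -0.3, -0.3], "az":[0, 0, 0, 0, 0, 0, 0, 0]}' | python3 steer.py
echo '{"sx":[0], "sy":[0], "sz":[0], "ax":[0], "ay":[0], "az":[0]}' | python3 steer.py
```

```text
clock: 6.32
tool_pos: [0.3954, 0.2869, 0.0137]
eef_rot: [[-0.953, -0.303, 0.003], [-0.303, 0.953, 0.002], [-0.003, 0.001, -1.0]]
contact_force: [0.4, 0.4, -0.2]
width: 0.0119
grasp_force: 30.0
clock: 6.45
tool_pos: [0.3951, 0.2867, 0.0134]
eef_rot: [[-0.953, -0.303, 0.003], [-0.303, 0.953, 0.001], [-0.003, 0.0, -1.0]]
contact_force: [0.7, 0.1, -2.0]
width: 0.0118
grasp_force: 30.0
```

```bash
echo '{"sx":[0], "sy":[0], "sz":[0.001], "ax":[0], "ay":[0], "az":[0]}' | python3 steer.py
echo '{"sx":[0, 0, 0, 0, 0, 0], "sy":[0, 0, 0, 0, 0, 0], "sz":[0.001, 0.001, -0.05, -0.1, -0.16, -0.19], "ax":[0, 0, 0, 0, 0, 0], "ay":[0, 0, 0, 0, 0, 0], "az":[0, 0, 0, 0, 0, 0]}' | python3 steer.py 0.05
python3 - <<'E'
from h import *
for n in('wrist','side'):
    c=snap(n);cv2.imwrite(f'pics/{n}4.png',c['im']);print(c['s']['tool_pos'])
E
echo '{"sx":[0.1, 0.1, 0.1, 0.1, 0.1, 0.1, 0.1, 0.1], "sy":[-0.5, -0.5, -0.5, -0.5, -0.5, -0.5, -0.5, -0.5], "sz":[-0.01, -0.01, -0.01, -0.01, -0.01, -0.01, -0.01, -0.01], "ax":[0, 0, 0, 0, 0, 0, 0, 0], "ay":[0, 0, 0, 0, 0, 0, 0, 0], "az":[18, 18, 18, 18, 18, 18, 18, 18]}' | python3 steer.py
echo '{"sx":[0], "sy":[0], "sz":[0], "ax":[0], "ay":[0], "az":[0]}' | python3 steer.py
python3 - <<'E'
from h import *
c=snap('wrist');cv2.imwrite(f'pics/wrist5.png',c['im']);print(c['s']['tool_pos'],c['s']['eef_rot']);np.savez('/tmp/v5.npz',T=c['T'])
E
```

```text
clock: 6.58
tool_pos: [0.3951, 0.2867, 0.0126]
eef_rot: [[-0.953, -0.303, 0.003], [-0.303, 0.953, 0.001], [-0.003, 0.0, -1.0]]
contact_force: [-3.5, -2.2, 20.8]
width: 0.0119
grasp_force: 30.0
clock: 7.32
tool_pos: [0.3952, 0.287, 0.2049]
eef_rot: [[-0.953, -0.303, 0.005], [-0.303, 0.953, 0.003], [-0.006, 0.001, -1.0]]
contact_force: [-0.2, 0.2, -1.0]
width: 0.0502
grasp_force: 0.0
[0.3952 0.287  0.2049]
[0.3964 0.288  0.2074]
clock: 8.43
tool_pos: [0.4491, -0.2122, 0.2104]
eef_rot: [[-1.0, 0.005, 0.0], [0.005, 1.0, 0.001], [-0.0, 0.001, -1.0]]
contact_force: [1.6, 1.0, 0.2]
width: 0.05
grasp_force: 0.0
clock: 8.55
tool_pos: [0.4485, -0.2155, 0.2106]
eef_rot: [[-1.0, 0.014, 0.0], [0.014, 1.0, -0.002], [-0.0, -0.002, -1.0]]
contact_force: [0.2, 0.1, -1.4]
width: 0.0501
grasp_force: 0.0
[ 0.4485 -0.2155  0.2106] [[-0.9999  0.0139  0.0005]
 [ 0.0139  0.9999 -0.002 ]
 [-0.0005 -0.002  -1.    ]]
```

View pics/wrist5.png

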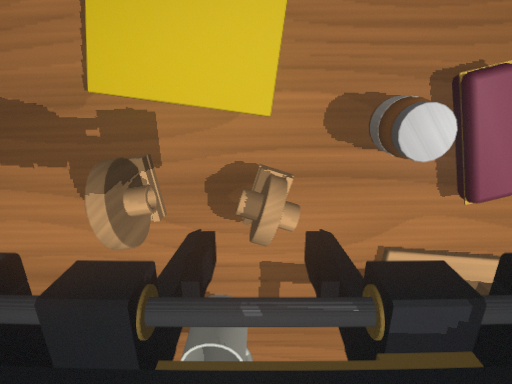

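Wrist view: the small wheel is at (268,208) with its hub running (243,202)→(294,217). The large wheel is at (120,202). I'll move over the large one.

```bash
echo '{"sx":[-0.03, -0.03, -0.03, -0.03, -0.03], "sy":[-0.06, -0.12, -0.147, -0.147, -0.147], "sz":[0, 0, 0, 0, 0], "ax":[0, 0, 0, 0, 0], "ay":[0, 0, 0, 0, 0], "az":[0, 0, 0, 0, 0]}' | python3 steer.py
python3 - <<'E'
from h import *
c=snap('wrist');cv2.imwrite(f'pics/wrist6.png',c['im']);print(c['s']['tool_pos'],c['s']['eef_rot']);np.savez('/tmp/v6.npz',T=c['T'])
a=c['im'][110:290,150:390];b=cv2.imread('pics/wrist4.png')[110:290,150:390]
t=snap('top')['im'];s=snap('side')['im']
cv2.imwrite('pics/c6.png',np.vstack([np.hstack([cv2.resize(a,(400,300)),cv2.resize(b,(400,300))]),np.hstack([cv2.resize(t[180:240,310:410],(400,240),interpolation=cv2.INTER_CUBIC),cv2.resize(cv2.imread('pics/side4.png')[100:190,150:300],(400,240),interpolation=cv2.INTER_CUBIC)])]))
E
```

```text
clock: 9.22
tool_pos: [0.4794, -0.3547, 0.2106]
eef_rot: [[-1.0, 0.003, 0.001], [0.003, 1.0, 0.003], [-0.001, 0.003, -1.0]]
contact_force: [-0.5, 0.4, 0.6]
width: 0.0504
grasp_force: 0.0
[ 0.4794 -0.3547  0.2106] [[-1.      0.003   0.0008]
 [ 0.003   1.      0.0028]
 [-0.0008  0.0028 -1.    ]]
```

View pics/c6.png

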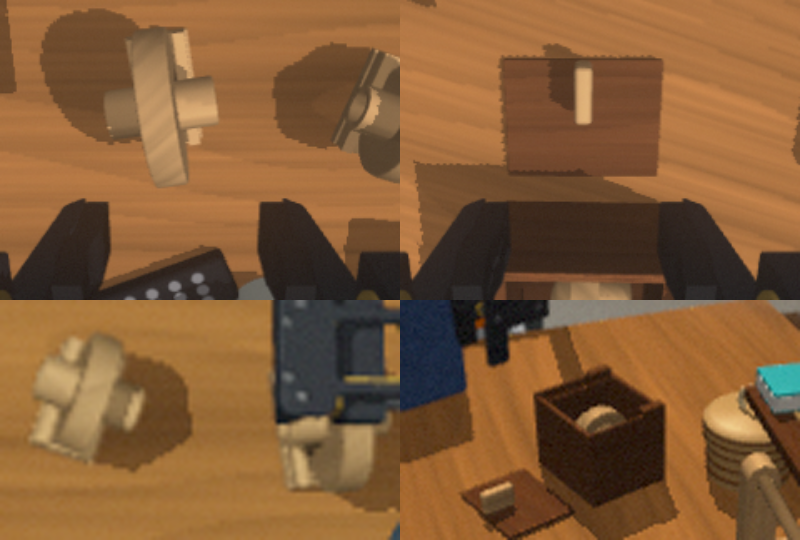

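Crops: the lid lies flat, right way up, before the open box, with the cap visible inside. The large wheel's hub ends are at crop (105,116) and (217,100), so its axis is turned about 8° from tool y.

```bash
python3 - <<'E'
from h import *
m=robot.camera_model('wrist');mk=lambda f:dict(T=np.load(f)['T'],K=m['mtx'],k=m['k1'])
c5,c6=mk('/tmp/v5.npz'),mk('/tmp/v6.npz')
f=lambda u,v:(u/1.6667+150,v/1.6667+110)
P=[cast(c6,f(*q),.058) for q in((104,95),(108,138),(213,77),(219,122))]
l=(P[0]+P[1])/2;r=(P[2]+P[3])/2;print(l,r,(l+r)/2,np.linalg.norm(r-l),'axis angle',np.degrees(np.arctan2(*(r-l)[1::-1])))
for q in((128,35),(165,30),(155,187),(188,183)):print(cast(c6,f(*q),.058))
print(tri([(c6,f(216,100)),(c5,(153,199))]))
print(delta((l+r)/2))
E
python3 - <<'E'
import cv2,numpy as np
a=cv2.imread('pics/wrist6.png')[115:235,200:300];b=cv2.imread('pics/wrist5.png')[145:265,75:175];c=cv2.imread('pics/wrist5.png')[150:260,225:315]
cv2.imwrite('pics/c7.png',np.hstack([cv2.resize(x,(0,0),fx=k,fy=k,interpolation=cv2.INTER_CUBIC)[:480] for x,k in((a,4),(b,4))]))
E
```

```text
[ 0.4883 -0.4042  0.058 ] [ 0.4774 -0.3343  0.058 ] [ 0.4828 -0.3692  0.058 ] 0.07072946565592796 axis angle 98.82982913094155
[ 0.4367 -0.3881  0.058 ]
[ 0.4338 -0.3657  0.058 ]
[ 0.5374 -0.374   0.058 ]
[ 0.5346 -0.352   0.058 ]
(array([ 0.478 , -0.3342,  0.0563]), [0.0, 0.0])
(array([-0.0031, -0.014 ,  0.1532]), 0)
```

View pics/c7.png

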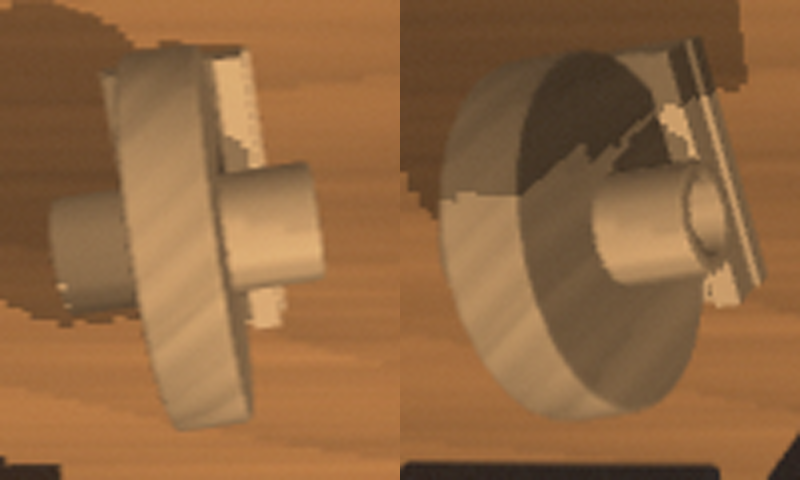

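```bash
echo '{"sx":[-0.0035, -0.0035, -0.0035, -0.0035, -0.0035], "sy":[-0.0143, -0.0143, -0.0143, -0.0143, -0.0143], "sz":[0.03, 0.08, 0.115, 0.1305, 0.1305], "ax":[0, 0, 0, 0, 0], "ay":[0, 0, 0, 0, 0], "az":[-8.8, -8.8, -8.8, -8.8, -8.8]}' | python3 steer.py
echo '{"sx":[0, 0, 0], "sy":[0, 0, 0], "sz":[0, 0, 0], "ax":[0, 0, 0], "ay":[0, 0, 0], "az":[0, 0, 0]}' | python3 steer.py 0.0
```

```text
clock: 10.0
tool_pos: [0.4825, -0.3711, 0.0806]
eef_rot: [[-0.989, -0.148, 0.001], [-0.148, 0.989, 0.001], [-0.001, 0.001, -1.0]]
contact_force: [0.3, -0.2, 0.0]
width: 0.0496
grasp_force: 0.0
clock: 10.38
tool_pos: [0.483, -0.3721, 0.0818]
eef_rot: [[-0.989, -0.147, 0.003], [-0.147, 0.989, -0.0], [-0.003, -0.001, -1.0]]
contact_force: [-0.9, 0.3, 0.4]
width: 0.022
grasp_force: 0.1
```

```bash
echo '{"sx":[0, 0, 0, 0, 0], "sy":[0, 0, 0, 0, 0], "sz":[0, -0.02, -0.06, -0.12, -0.12], "ax":[0, 0, 0, 0, 0], "ay":[0, 0, 0, 0, 0], "az":[0, 0, 0, 0, 0]}' | python3 steer.py
python3 - <<'E'
from h import *
y=np.array([.07,.9975,0]);sx=np.array([.9975,-.07,0])
z=sx*np.sin(np.radians(40))-np.array([0,0,np.cos(np.radians(40))]);Rt=np.c_[np.cross(y,z),y,z]
for zc in(.19,.115):print(delta(np.array([.6163,-.1487,zc])-.0225*z,Rt))
E
```

```text
clock: 11.0
tool_pos: [0.4848, -0.3743, 0.207]
eef_rot: [[-0.989, -0.147, 0.01], [-0.147, 0.989, -0.005], [-0.009, -0.007, -1.0]]
contact_force: [0.9, -1.4, -2.5]
width: 0.02
grasp_force: 29.3
(array([-0.1491,  0.207 , -0.0003]), array([  4.0384, -39.2719,  12.0505]))
(array([-0.1484,  0.2075,  0.0747]), array([  4.0384, -39.2719,  12.0505]))
```

```bash
echo '{"sx":[-0.04, -0.08, -0.11, -0.149, -0.149, -0.149, -0.149], "sy":[0.05, 0.1, 0.15, 0.207, 0.207, 0.207, 0.207], "sz":[0, 0, 0, 0, 0, 0, 0], "ax":[1, 2, 3, 4, 4, 4, 4], "ay":[-10, -20, -30, -39.3, -39.3, -39.3, -39.3], "az":[3, 6, 9, 12, 12, 12, 12]}' | python3 steer.py
echo '{"sx":[0], "sy":[0], "sz":[0], "ax":[0], "ay":[0], "az":[0]}' | python3 steer.py
python3 - <<'E'
from h import *
c=snap('wrist');cv2.imwrite('pics/wrist8.png',c['im']);np.savez('/tmp/v8.npz',T=c['T']);print(c['s']['tool_pos'],c['s']['eef_rot'])
t=cv2.imread('pics/top0.png')[122:182,205:305];s=cv2.imread('pics/side0.png')[150:225,260:330]
I=cv2.INTER_CUBIC
cv2.imwrite('pics/c8.png',np.vstack([np.hstack([cv2.resize(t,(500,300),interpolation=I),cv2.resize(s,(280,300),interpolation=I)]),np.hstack([cv2.resize(c['im'],(400,300),interpolation=I),cv2.resize(cv2.imread('pics/wrist5.png')[150:260,220:320],(272,300),interpolation=I),np.zeros((300,108,3),np.uint8)])]))
E
```

```text
clock: 11.88
tool_pos: [0.6142, -0.1168, 0.2239]
eef_rot: [[-0.808, 0.125, 0.576], [0.105, 0.992, -0.068], [-0.58, 0.006, -0.815]]
contact_force: [1.0, -0.5, -1.4]
width: 0.0196
grasp_force: 29.9
clock: 12.0
tool_pos: [0.6152, -0.1118, 0.2235]
eef_rot: [[-0.81, 0.115, 0.576], [0.097, 0.993, -0.062], [-0.579, 0.005, -0.815]]
contact_force: [-0.1, -0.6, -1.3]
width: 0.0195
grasp_force: 29.9
[ 0.6152 -0.1118  0.2235] [[-0.8097  0.1148  0.5755]
 [ 0.0966  0.9934 -0.0622]
 [-0.5789  0.0053 -0.8154]]
```

View pics/c8.png

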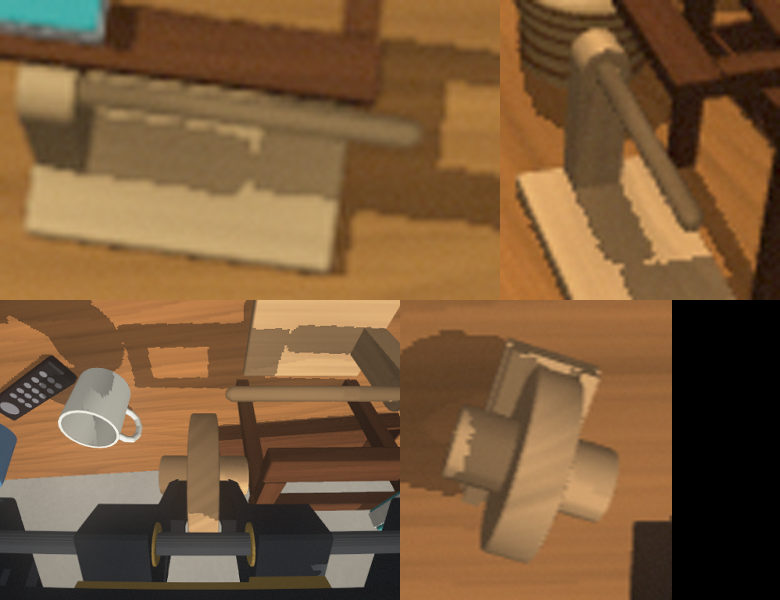

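```bash
echo '{"sx":[0, 0], "sy":[0, 0], "sz":[0, 0], "ax":[0, 0], "ay":[0, 0], "az":[0, 0]}' | python3 steer.py; python3 - <<'E'
from h import *
s=robot.read_state();print(s['q'],s['qvel'],s['effort'])
c=dict(snap('wrist'));m=c
c8=dict(c);c8['T']=np.load('/tmp/v8.npz')['T']
t=snap('top');sd=snap('side')
# rod tip: wrist8 (228,394-300)/400*512 ; top crop (421,132)/5 ; side crop (697-500,217)/4
tw=(228*1.28,94.5*1.28);tt=(421/5+205,132/5+122);ts=(194/4+260,217/4+150)
for o in([(c8,tw),(t,tt)],[(t,tt),(sd,ts)],[(c8,tw),(t,tt),(sd,ts)]):print(tri(o))
# second rod point axis cast at .115
for uv in((80/5+205,93/5+122),(250/5+205,113/5+122),(400/5+205,131/5+122)):print(cast(t,uv,.115))
print([cast(c8,(u*1.28,v*1.28),.115) for u,v in((240,94),(330,94.5),(390,95))])
E
```

```text
clock: 12.3
tool_pos: [0.6141, -0.1201, 0.2241]
eef_rot: [[-0.807, 0.128, 0.576], [0.107, 0.992, -0.07], [-0.58, 0.005, -0.815]]
contact_force: [0.5, -0.0, -0.5]
width: 0.0196
grasp_force: 29.9
[-20.8435  18.8163  33.058  124.3847 -71.1598  11.0874 157.5079] [-0.5018  0.145   0.2335 -0.1199 -0.2422  0.0454  0.0597] [ -0.6114 -35.1783   5.0244 -20.9036  -0.4304  -0.9335   0.0063]
(array([ 0.6199, -0.0874,  0.119 ]), [0.1, 0.1])
(array([ 0.6201, -0.0875,  0.1188]), [0.2, 0.2])
(array([ 0.6202, -0.0874,  0.1187]), [0.1, 0.2, 0.2])
[0.6374 0.0856 0.115 ]
[ 0.6289 -0.001   0.115 ]
[ 0.6213 -0.0771  0.115 ]
[array([ 0.6242, -0.0751,  0.115 ]), array([0.6353, 0.0167, 0.115 ]), array([0.6427, 0.0801, 0.115 ])]
```

```bash
cat > kin.py <<'E'
from h import *
import itertools
from scipy.optimize import least_squares
S=[([-73.465,30.733,-.252,88.115,.149,61.152,-4.079],[.226,.61,.239],[[-.9377,.3473,-.0004],[.3473,.9377,-.0012],[-.0001,-.0013,-1]])]
def fk(q,p,sg):
    h,L1,L2,L3,psi,phi=p[:6];rz=lambda a:R.from_euler('z',a,degrees=True);ry=lambda a:R.from_euler('y',a,degrees=True)
    A=rz(psi+sg[0]*q[0])*ry(q[1])*rz(sg[1]*q[2]);B=A*ry(q[3])*rz(sg[2]*q[4]);C=B*ry(q[5]);D=C*rz(sg[3]*q[6]+phi)
    return np.array([0,0,h])+A.apply([p[6],0,L1])+B.apply([p[7],0,L2])+C.apply([p[8],0,L3]),D.as_matrix()
def fit(S):
    best=None
    for sg in itertools.product((1,-1),repeat=4):
      for phi in(0,90,180,270):
        f=lambda p:np.concatenate([np.r_[(fk(q,p,sg)[0]-x)*10,(fk(q,p,sg)[1]-r).ravel()] for q,x,r in S]+[np.array(p[6:])*.05,(np.array(p[:4])-[.33,.35,.35,.3])*.01])
        o=least_squares(f,[.33,.35,.35,.3,0,phi,0,0,0])
        if best is None or o.cost<best[0].cost:best=(o,sg)
    return best
E
python3 - <<'E'
from kin import *
s=robot.read_state();S.append((list(s['q']),list(s['tool_pos']),np.array(s['eef_rot']).tolist()))
o,sg=fit(S);print(o.cost,sg,o.x)
for q,x,r in S:
    P,M=fk(q,o.x,sg);print(P-x,np.abs(M-r).max())
import json;json.dump([[list(map(float,a)),list(map(float,b)),r] for a,b,r in S],open('/tmp/S.json','w'))
E
```

```text
0.001650304146951978 (-1, -1, -1, -1) [ 0.0931  0.7313  0.3469  0.4172 -3.8511 86.5047 -0.0547 -0.0844  0.0207]
[-0.0007  0.0003 -0.    ] 0.00587018544712381
[-0.  0.  0.] 0.038532068614375095
```

```bash
python3 - <<'E'
from h import *
print(delta([.5,-.25,.27],np.array([[-1,0,0],[0,1,0],[0,0,-1.]])))
E
cat > samp.py <<'E'
from kin import *
import json
S=json.load(open('/tmp/S.json'));s=robot.read_state();S.append((list(map(float,s['q'])),list(map(float,s['tool_pos'])),np.array(s['eef_rot']).tolist()));json.dump(S,open('/tmp/S.json','w'));print(np.round(s['q'],1))
E
```

```text
(array([ 0.0518, -0.144 , -0.0942]), array([-1.9521, 35.4316, -7.1415]))
```

```bash
echo '{"sx":[0.026, 0.026, 0.026], "sy":[-0.072, -0.072, -0.072], "sz":[-0.047, -0.047, -0.047], "ax":[-1, -1, -1], "ay":[10, 18, 18], "az":[-2, -3.5, -3.5]}' | python3 steer.py | head -2; python3 samp.py
echo '{"sx":[0.039, 0.039, 0.039, 0.039], "sy":[-0.072, -0.072, -0.072, -0.072], "sz":[-0.035, -0.035, -0.035, -0.035], "ax":[-1, -1, -1, -1], "ay":[9, 17.5, 17.5, 17.5], "az":[-2, -3.6, -3.6, -3.6]}' | python3 steer.py;  python3 samp.py
python3 - <<'E'
from kin import *
import json
S=json.load(open('/tmp/S.json'));o,sg=fit(S);print(o.cost,sg,o.x)
for q,x,r in S:
    P,M=fk(q,o.x,sg);print((P-x)*1e3,np.degrees(R.from_matrix(M.T@np.array(r)).magnitude()))
E
```

```text
clock: 12.82
tool_pos: [0.5564, -0.1887, 0.2492]
[-26.8  22.4  54.1 114.  -36.6  40.6 134.4]
clock: 13.32
tool_pos: [0.5055, -0.2512, 0.2683]
eef_rot: [[-1.0, -0.002, 0.0], [-0.002, 1.0, 0.002], [-0.0, 0.002, -1.0]]
contact_force: [0.4, 0.3, -0.4]
width: 0.0198
grasp_force: 29.9
[-18.2  29.4  55.9 101.8 -27.2  63.5 137. ]
0.005099663584305302 (-1, -1, -1, -1) [ 0.328   0.5046  0.4197  0.3128 -3.7519 86.4644  0.0421 -0.0142  0.0139]
[-0.8692  4.7639 -1.5741] 0.23058109074897987
[ 1.9922  0.1657 -0.3457] 2.2285568648123775
[-4.0594 -0.8214  2.1866] 1.1235181705664128
[-3.1102  1.2779 -0.2668] 0.21646010832613896
```

```bash
cat > kin2.py <<'E'
from kin import *
import json
sg=(-1,-1,-1,-1)
def fk2(q,p): return fk(np.array(q)+np.r_[0,p[9:14],0],p,sg)
def fit2(S,w=1):
    f=lambda p:np.concatenate([np.r_[(fk2(q,p)[0]-x)*10,R.from_matrix(fk2(q,p)[1].T@np.array(r)).as_rotvec()*5] for q,x,r in S]+[np.array(p[6:9])*.02,np.array(p[9:14])*1e-3])
    return least_squares(f,[.33,.5,.42,.31,-3.8,86.5]+[0]*8)
E
python3 - <<'E'
from kin2 import *
S=json.load(open('/tmp/S.json'));o=fit2(S);print(o.cost,o.x)
for q,x,r in S:
    P,M=fk2(q,o.x);print((P-x)*1e3,np.degrees(R.from_matrix(M.T@np.array(r)).magnitude()))
E
```

```text
0.008713442192127784 [ 0.3111  0.4931  0.4071  0.3017 -3.8169 87.0548  0.0504 -0.0197  0.0083
 -0.3374 -0.34   -0.9321  0.2835  1.4321]
[-2.6626  4.4654 -0.8724] 0.46706030634649975
[ 1.7671  0.3509 -0.5583] 0.8873760558283967
[-3.5589 -1.1008  2.4855] 0.20289846149137317
[-2.2774  1.2112 -1.0548] 0.6812228484163216
```

```bash
cat > ik.py <<'E'
from kin2 import *
S=json.load(open('/tmp/S.json'));PAR=fit2(S).x
lo=np.array([-154.64,-21.42,-72.66,13.99,-74.86,10.95,-158.01])+2;hi=np.array([154.64,123.67,72.17,137.28,254.86,109.41,158.01])-2
a=np.radians(84.3);SY=np.array([np.cos(a),np.sin(a),0]);SX=np.array([SY[1],-SY[0],0]);TIP=np.array([.6202,-.0874,.116]);ROOT=TIP+.176*SY
def tool(yc,lean,flip=0,d=.0225,up=0):
    "TCP pose with part centre at stand y=yc on rod axis"
    l=np.radians(lean);z=SX*np.sin(l)-np.array([0,0,np.cos(l)]);y=-SY if flip else SY
    return ROOT+yc*SY-d*z+[0,0,up],np.c_[np.cross(y,z),y,z]
def ik(p,Rt,q0,wn=.0):
    f=lambda q:np.r_[(fk2(q,PAR)[0]-p)*20,R.from_matrix(fk2(q,PAR)[1].T@Rt).as_rotvec()*10,(q-q0)*wn]
    return least_squares(f,np.clip(q0,lo+.1,hi-.1),bounds=(lo,hi))
E
python3 - <<'E'
from ik import *
rng=np.random.default_rng(0)
for flip in(0,1):
  for lean in(25,30,35,40,50,60):
    for yc in(-.24,-.034):
      p,Rt=tool(yc,lean,flip);out=[]
      for k in range(25):
        o=ik(p,Rt,rng.uniform(lo,hi))
        if o.cost<1e-5: out.append(o.x)
      out.sort(key=lambda q:-min(np.r_[q-lo,hi-q]))
      print(flip,lean,yc,len(out),[np.round(q) for q in out[:2]], min(np.r_[out[0]-lo,hi-out[0]]) if out else '')
E
```

```text
0 25 -0.24 13 [array([ 52.,  36., -50., 120.,  67.,  22.,  39.]), array([ 48.,  33., -43., 120.,  60.,  18.,  44.])] 9.07792306991125
0 25 -0.034 14 [array([ 26.,  35., -47., 119.,  74.,  30.,  11.]), array([ 24.,  34., -43., 119.,  72.,  27.,  12.])] 16.614448020249966
0 30 -0.24 11 [array([ 59.,  41., -58., 123.,  89.,  24.,  20.]), array([ 60.,  42., -60., 123.,  90.,  26.,  20.])] 11.398805864359424
0 30 -0.034 16 [array([ 33.,  41., -57., 122.,  93.,  36.,  -4.]), array([ 31.,  39., -54., 122.,  92.,  34.,  -4.])] 13.12929884612926
0 35 -0.24 11 [array([ 58.,  39., -55., 127., 109.,  20.,   1.]), array([ 58.,  39., -55., 127., 109.,  20.,   1.])] 7.35898779705602
0 35 -0.034 17 [array([ 33.,  41., -57., 126., 106.,  38., -17.]), array([ 27.,  36., -49., 126., 106.,  31., -19.])] 9.680351890125579
0 40 -0.24 19 [array([ 56.,  37., -50., 130., 134.,  20., -24.]), array([ 56.,  38., -51., 130., 133.,  20., -23.])] 5.691150466860734
0 40 -0.034 15 [array([ 10.,  30., -27., 129., 126.,  24., -45.]), array([ 11.,  30., -28., 129., 125.,  24., -45.])] 6.512202287512679
0 50 -0.24 10 [a
[... 768 characters left out ...]
 [array([  8.,  28., -24., 126., 108.,  17., 152.]), array([  8.,  28., -23., 126., 108.,  17., 152.])] 3.951108438574124
1 40 -0.24 13 [array([ -6.,  28.,  23., 130., 226.,  20.,  45.]), array([-15.,  31.,  34., 130., 232.,  25.,  37.])] 5.6798034186980715
1 40 -0.034 9 [array([-58.,  41.,  56., 129., 230.,  20.,   9.]), array([  5.,  28., -21., 129., 128.,  21., 130.])] 6.564538219450981
1 50 -0.24 11 [array([ 39.,  33., -27., 135., 180.,  31., 106.]), array([ 36.,  32., -25., 135., 182.,  31., 103.])] 0.19089814756603118
1 50 -0.034 11 [array([-42.,  34.,  32., 134., 177.,  29.,  66.]), array([-40.,  34.,  30., 134., 176.,  29.,  67.])] 1.2065849053048794
1 60 -0.24 0 [] 
1 60 -0.034 0 []
```

```bash
cat > sim.py <<'E'
from ik import *
def jac(q):
    p0,R0=fk2(q,PAR);J=np.zeros((6,7))
    for i in range(7):
        d=np.zeros(7);d[i]=.01;p,M=fk2(q+d,PAR);J[:3,i]=(p-p0)/.01;J[3:,i]=R.from_matrix(M@R0.T).as_rotvec()/.01
    return J,p0,R0
def go(q,P,M,n=20,W=.3,post=0,qn=None,lim=True):
    "track to pose P,M; rate of pinv with rotation weight W"
    p0,R0=fk2(q,PAR);rv=R.from_matrix(R0.T@M).as_rotvec();w=np.r_[1,1,1,W,W,W]
    for k in range(1,n+1):
        Pk=p0+(P-p0)*k/n;Mk=R0@R.from_rotvec(rv*k/n).as_matrix()
        for it in range(3):
            J,p,r=jac(q);e=np.r_[Pk-p,R.from_matrix(Mk@r.T).as_rotvec()];A=J*w[:,None];pin=np.linalg.pinv(A,rcond=1e-3)
            dq=pin@(e*w)
            if qn is not None: dq=dq+post*(np.eye(7)-pin@A)@(qn-q)
            q=q+dq
            if lim:q=np.clip(q,lo-1.5,hi+1.5)
    return q
def rel(q,d,rv,**k):
    p,M=fk2(q,PAR);return go(q,p+M@np.array(d),M@R.from_rotvec(rv,degrees=True).as_matrix(),**k)
E
python3 - <<'E'
from sim import *
q=np.array(S[0][0])
H=[((-.367,-.167,.02),(0,0,-38)),((.06,.004,.03),(0,0,0)),((-.059,-.0055,.087),(0,0,0)),((.12,0,-.06),(0,0,0)),((0,0,.147),(0,0,0)),((0,0,-.19),(0,0,0)),((.1,-.5,-.01),(0,0,18)),((-.03,-.147,0),(0,0,0)),((-.0035,-.0143,.13),(0,0,-8.8)),((0,0,-.12),(0,0,0))]
for d,r in H:
    q=rel(q,d,r);print(np.round(q,1))
qa=rel(q,(-.149,.207,0),(4,-39.3,12),n=40);print('lean',np.round(qa,1))
E
```

```text
[-34.9  26.6  -2.1  98.4   1.2  54.9  70.1]
[-36.6  23.3  -2.5 109.5   1.4  47.2  67.8]
[-35.   34.8  -1.9 103.7   1.8  41.4  69.8]
[-38.   20.2  -2.6 120.    1.5  39.8  66.1]
[-38.9  35.3  -1.4 123.7   2.8  21.   64.9]
[-37.8  16.6  -2.8 117.8   1.1  45.6  66.3]
[  6.2  16.9  18.9 116.3  -7.   47.6 118.5]
[ 18.7  27.   20.1 100.  -10.7  54.4 132.5]
[ 23.5  37.2  15.2 103.3 -13.3  40.9 144. ]
[ 21.6  28.5  17.6  98.6 -10.   54.  141.4]
lean [ 40.1  17.5 -30.  128.7 -68.4  11.4 157.5]
```

```bash
python3 - <<'E'
from sim import *
s=robot.read_state();q0=np.array(s['q'],float);p,M=fk2(q0,PAR)
T1=tool(-.25,40,up=.08);T2=tool(-.25,40);T3=tool(-.034,40)
V=np.c_[-SX,SY,[0,0,-1.]]
def mk(lean,lat,yaw=0):  # lean forward about SY then lateral about SX, yaw about z
    l=R.from_rotvec(-np.radians(lean)*SY);b=R.from_rotvec(np.radians(lat)*SX);return (R.from_euler('z',yaw,degrees=True)*b*l).as_matrix()@V
err=lambda q,T:(round(1e3*np.linalg.norm(fk2(q,PAR)[0]-T[0]),1),round(np.degrees(R.from_matrix(fk2(q,PAR)[1].T@T[1]).magnitude()),1))
print(np.round(mk(40,0)-T1[1],3).max())
for lat in(-50,-40,-30,-20,20,30,40,50):
  for lean in(0,20,40):
   for yaw in (-40,0,40):
    q=q0.copy();P=np.array([.52,-.25,.30])
    q=go(q,P,mk(lean,lat,yaw));qa=q;q=go(q,*T1);e1=err(q,T1);q=go(q,*T2);q2=q;q=go(q,*T3,n=30);e3=err(q,T3)
    if e3[1]<3 and e3[0]<5 or e1[1]<2: print(lat,lean,yaw,np.round(qa),e1,np.round(q2),np.round(q),e3)
E
```

```text
0.0
-50 40 0 [-51.  17.  66. 137. 131.  23. -16.] (np.float64(64.7), np.float64(12.3)) [ 25.  27. -12. 129. 197.  12. -97.] [-24.  27.  13. 128. 158.  12. -87.] (np.float64(0.0), np.float64(0.0))
-40 40 0 [-52.   2.  58. 137. 156.  51. -49.] (np.float64(17.4), np.float64(3.6)) [  -1.   28.   19.  129.  226.   19. -132.] [ -40.   30.   32.  128.  192.   11. -126.] (np.float64(3.9), np.float64(0.7))
-30 40 0 [-154.  -21.   72.  137.  236.   41. -134.] (np.float64(362.3), np.float64(41.8)) [ -30.   41.   56.  129.  240.   39. -158.] [ -52.   36.   47.  129.  220.   15. -158.] (np.float64(0.0), np.float64(0.1))
```

```bash
cat > srch.py <<'E'
from sim import *
V=np.c_[-SX,SY,[0,0,-1.]]
def mk(lean,lat,yaw=0):
    l=R.from_rotvec(-np.radians(lean)*SY);b=R.from_rotvec(np.radians(lat)*SX);return (R.from_euler('z',yaw,degrees=True)*b*l).as_matrix()@V
def err(q,T):return round(1e3*np.linalg.norm(fk2(q,PAR)[0]-T[0]),1),round(np.degrees(R.from_matrix(fk2(q,PAR)[1].T@T[1]).magnitude()),1)
E
python3 - <<'E'
from srch import *
q0=np.array(robot.read_state()['q'],float);rng=np.random.default_rng(1)
T1=tool(-.25,40,up=.08);T2=tool(-.25,40);T3=tool(-.034,40);res=[]
import time;t0=time.time()
while time.time()-t0<200:
    a=rng.choice([-25,-35,-45,25,35,45]);W=[(np.array([rng.choice([.5,.58,.65]),rng.choice([-.15,-.25,-.35]),rng.choice([.28,.36])]),(l,la,y)) for l,la,y in((rng.choice([-20,0,15]),a,rng.choice([-40,0,40])),(rng.choice([15,25,35]),a,rng.choice([-30,0,30])))]
    q=q0.copy();ok=0;Q=[]
    for P,m in W+[(T1[0],None),(T2[0],None)]:
        T=(P,mk(*m) if m else T1[1]);q=go(q,*T,n=12);ok+=sum(np.array(err(q,T))/[10,3]);Q.append(q)
    q3=go(q,*T3,n=12);ok+=sum(np.array(err(q3,T3))/[10,3]);mar=min(np.r_[q-lo,hi-q,q3-lo,hi-q3])
    res.append((ok,-mar,W,Q+[q3]))
res.sort(key=lambda r:(r[0]>.3)*100+r[0]+r[1]);print(len(res))
for r in res[:4]:
    print(r[0],-r[1],[(w[0],w[1]) for w in r[2]]);[print('   ',np.round(q)) for q in r[3]]
E
```

```text
286
18.5 -1.454333346059574 [(array([ 0.5 , -0.25,  0.36]), (np.int64(15), np.int64(-45), np.int64(0))), (array([ 0.5 , -0.15,  0.28]), (np.int64(35), np.int64(-45), np.int64(0)))]
    [-61.  19.  72. 120.  38.  36.  74.]
    [-71.  20.  72. 137.  91.  21.   9.]
    [  40.   17.  -28.  127.  200.   11. -100.]
    [ 28.  27. -15. 129. 192.  11. -91.]
    [-21.  27.  10. 128. 153.  12. -81.]
33.06666666666666 -1.5 [(array([ 0.58, -0.35,  0.36]), (np.int64(-20), np.int64(-45), np.int64(0))), (array([ 0.5 , -0.15,  0.28]), (np.int64(35), np.int64(-45), np.int64(0)))]
    [-25.  56.  72.  73.  -3.  78. 110.]
    [-85.  41.  72. 137.  60.  11.  34.]
    [ 40.  17. -29. 127. 197.  11. -97.]
    [ 29.  27. -16. 129. 190.  11. -89.]
    [-20.  27.   8. 128. 151.  12. -79.]
41.790000000000006 -1.5 [(array([ 0.5 , -0.35,  0.36]), (np.int64(15), np.int64(-35), np.int64(40))), (array([ 0.5 , -0.15,  0.28]), (np.int64(35), np.int64(-35), np.int64(-30)))]
    [ -2.   4.  37. 120. -17.  20. 158.]
    [-42.  18.  37. 124.  55.  45.  18.]
    [ 42.  17. -30. 130.   1.  11.  99.]
    [ 31.  23. -17. 133.  17.  11.  85.]
    [-15.  26.   3. 128. 145.  14. -71.]
61.80666666666667 -1.5 [(array([ 0.65, -0.25,  0.28]), (np.int64(15), np.int64(-45), np.int64(0))), (array([ 0.5 , -0.15,  0.28]), (np.int64(25), np.int64(-45), np.int64(30)))]
    [-47.  51.  72. 102. -12.  32. 106.]
    [-106.   43.   72.  137.  173.   11.  -66.]
    [  15.   16.   -1.  128.  252.   11. -156.]
    [   2.   27.   14.  129.  223.   18. -129.]
    [ -38.   29.   30.  128.  188.   11. -121.]
```

```bash
python3 - <<'E'
from srch import *
q0=np.array(robot.read_state()['q'],float);print(np.round(q0))
P0,M0=fk2(q0,PAR)
for P in(np.array([.5,-.25,.28]),np.array([.5,-.1,.3]),np.array([.6,-.1,.3]),np.array([.6,-.35,.3]),np.array([.45,.2,.3])):
  for yw in(-120,-60,60,100,140):
    q=go(q0,P,M0);qa=q
    Mm=R.from_euler('z',yw/2,degrees=True).as_matrix()@M0;q=go(q,P,Mm);Mm=R.from_euler('z',yw,degrees=True).as_matrix()@M0;q=go(q,P,Mm);e=err(q,(P,Mm));qb=q;q=go(q,P,R.from_euler('z',yw/2,degrees=True).as_matrix()@M0);q=go(q,P,M0)
    print(P,yw,np.round(qa),np.round(qb),e,np.round(q),err(q,(P,M0)))
E
```

```text
[-18.  29.  56. 102. -27.  64. 137.]
[ 0.5  -0.25  0.28] -120 [-19.  28.  57. 101. -26.  65. 136.] [-27.  36.  72. 102. -37.  68.  26.] (np.float64(4.4), np.float64(0.5)) [-10.  24.  43. 101. -19.  62. 130.] (np.float64(0.0), np.float64(0.0))
[ 0.5  -0.25  0.28] -60 [-19.  28.  57. 101. -26.  65. 136.] [-26.  36.  71. 102. -37.  69.  85.] (np.float64(0.0), np.float64(0.0)) [-19.  28.  57. 101. -26.  65. 136.] (np.float64(0.0), np.float64(0.0))
[ 0.5  -0.25  0.28] 60 [-19.  28.  57. 101. -26.  65. 136.] [ 43.  21. -25. 101.   9.  61. 158.] (np.float64(0.1), np.float64(7.7)) [ 36.  19. -15. 101.   5.  60. 109.] (np.float64(0.0), np.float64(0.0))
[ 0.5  -0.25  0.28] 100 [-19.  28.  57. 101. -26.  65. 136.] [ 75.  45. -72. 102.  46.  76. 158.] (np.float64(89.5), np.float64(24.0)) [ 67.  30. -60. 101.  27.  65.  90.] (np.float64(0.0), np.float64(0.0))
[ 0.5  -0.25  0.28] 140 [-19.  28.  57. 101. -26.  65. 136.] [ 79.  52. -72. 109.  59.  84. 158.] (np.float64(200.9), np.float64(60.0)) [ 65.  28. -56. 101.  24.  64.  92.] (np.float64(0.0), np.float64(0.0))
[ 0.5 -0.1  0.3] -120 [-40.  21. 
[... 3338 characters left out ...]
0), np.float64(0.2)) [-75.  17.  57. 111. -17.  61.  79.] (np.float64(0.0), np.float64(0.0))
[0.45 0.2  0.3 ] 60 [-76.  18.  59. 111. -18.  61.  80.] [-67.  15.  47. 110. -13.  61. 135.] (np.float64(0.0), np.float64(0.0)) [-76.  18.  59. 111. -18.  61.  80.] (np.float64(0.0), np.float64(0.0))
[0.45 0.2  0.3 ] 100 [-76.  18.  59. 111. -18.  61.  80.] [-47.  12.  23. 110.  -5.  60. 158.] (np.float64(0.0), np.float64(10.5)) [-57.  12.  35. 111.  -9.  59.  72.] (np.float64(0.0), np.float64(0.0))
[0.45 0.2  0.3 ] 140 [-76.  18.  59. 111. -18.  61.  80.] [ 32.  31. -72. 110.  33.  68. 158.] (np.float64(69.3), np.float64(20.9)) [ 14.  15. -48. 111.  11.  59.  52.] (np.float64(0.0), np.float64(0.0))
```

```bash
echo '{"sx":[0, 0, 0, 0, 0, 0, 0, 0], "sy":[0, 0, 0, 0, 0, 0, 0, 0], "sz":[0.0, 0, 0, 0, 0, 0, 0, 0], "ax":[0, 0, 0, 0, 0, 0, 0, 0], "ay":[0, 0, 0, 0, 0, 0, 0, 0], "az":[-10, -20, -30, -40, -50, -60, -70, -70]}' | python3 steer.py|head -3;python3 samp.py
echo '{"sx":[0, 0, 0, 0], "sy":[0, 0, 0, 0], "sz":[0, 0, 0, 0], "ax":[0, 0, 0, 0], "ay":[0, 0, 0, 0], "az":[-5, -5, -5, -5]}' | python3 steer.py|head -3;python3 samp.py
```

```text
clock: 14.32
tool_pos: [0.5018, -0.2469, 0.2595]
eef_rot: [[-0.472, -0.881, -0.035], [-0.881, 0.472, 0.009], [0.008, 0.035, -0.999]]
[ 50.9  26.8 -39.5  97.5  18.5  64.6 157.6]
clock: 14.82
tool_pos: [0.5021, -0.2483, 0.2592]
eef_rot: [[-0.399, -0.916, -0.037], [-0.917, 0.399, 0.008], [0.007, 0.037, -0.999]]
[ 57.5  30.  -49.5  97.   24.4  66.8 157.6]
```

```bash
python3 - <<'E'
from srch import *
q0=np.array(robot.read_state()['q'],float)
print([ (np.round((fk2(q,PAR)[0]-x)*1e3,1), round(np.degrees(R.from_matrix(fk2(q,PAR)[1].T@np.array(r)).magnitude()),1)) for q,x,r in S])
P=np.array([.52,-.25,.28])
for seq in ([(0,0,0),(20,0,0)],[(0,0,0),(20,-15,0),(30,-15,0)],[(0,0,0),(20,-25,0),(35,-25,0)],[(0,0,30),(20,-15,30),(35,-15,20)],[(0,0,0),(20,15,0),(30,15,0)]):
    q=q0;print(seq)
    for m in seq:
        T=(P,mk(*m));q=go(q,*T);print('  ',np.round(q),err(q,T))
    for y,l,u in((-.25,40,.08),(-.25,40,0),(-.034,40,0)):
        T=tool(y,l,up=u);q=go(q,*T);print('   T',np.round(q),err(q,T))
E
```

```text
[(array([-3.1, -2. , -2. ]), np.float64(0.2)), (array([ 3. , -2.3,  2.2]), np.float64(1.4)), (array([-5.1,  1.7, -2.3]), np.float64(0.4)), (array([-8.9,  6.7, -6.9]), np.float64(0.8)), (array([ 8. , -0.5,  3.9]), np.float64(0.6)), (array([ 7.6, -3.2,  5.1]), np.float64(0.8))]
[(0, 0, 0), (20, 0, 0)]
   [ 48.  24. -34.  97.  15.  63.  94.] (np.float64(0.0), np.float64(0.0))
   [ 60.  14. -39. 114.   2.  36. 106.] (np.float64(0.0), np.float64(0.0))
   T [ 45.  18. -33. 130.   8.  11.  93.] (np.float64(92.7), np.float64(15.7))
   T [ 41.  30. -30. 130. 169.  13. -64.] (np.float64(0.0), np.float64(0.0))
   T [  1.  28. -17. 129. 133.  21. -56.] (np.float64(0.0), np.float64(0.0))
[(0, 0, 0), (20, -15, 0), (30, -15, 0)]
   [ 48.  24. -34.  97.  15.  63.  94.] (np.float64(0.0), np.float64(0.0))
   [ 46.  11. -31. 118.  27.  32.  82.] (np.float64(0.0), np.float64(0.0))
   [ 50.   7. -31. 126.  26.  16.  86.] (np.float64(0.0), np.float64(0.0))
   T [ 41.  17. -28. 129.  61.  11.  40.] (np.float64(94.6), np.float64(16.1))
   T [ 59.  39. -53. 130. 135.  21. -23.] (np.float64(0.0), np.float64(0
[... 886 characters left out ...]
] (np.float64(94.2), np.float64(16.0))
   T [ 60.  30. -53. 131. -65.  11. 158.] (np.float64(167.1), np.float64(32.0))
   T [ 32.  23. -53. 135. -74.  11. 158.] (np.float64(238.6), np.float64(40.6))
[(0, 0, 0), (20, 15, 0), (30, 15, 0)]
   [ 48.  24. -34.  97.  15.  63.  94.] (np.float64(0.0), np.float64(0.0))
   [ 70.  21. -44. 109. -11.  44. 119.] (np.float64(0.0), np.float64(0.0))
   [ 80.  19. -51. 117. -23.  33. 131.] (np.float64(0.0), np.float64(0.0))
   T [ 47.  18. -36. 130. -26.  11. 127.] (np.float64(93.3), np.float64(15.8))
   T [ 60.  30. -53. 131. -66.  11. 158.] (np.float64(166.6), np.float64(32.4))
   T [ 32.  23. -53. 135. -74.  11. 158.] (np.float64(238.6), np.float64(40.6))
```

```bash
python3 - <<'E'
from srch import *
t=snap('top')
for z,a,b in((.014,(28,225),(330,270)),(.19,(0,60),(370,102)),(.205,(105,38),(385,68)),(.131,(80,78),(400,120)),(.115,(85,95),(415,133))):
    A,B=[cast(t,(u/5+205,v/5+122),z) for u,v in(a,b)];d=A-B;print(z,np.degrees(np.arctan2(d[1],d[0])),np.linalg.norm(d))
s=robot.read_state();P=np.array([.52,-.25,.28])
prev=(np.array(s['tool_pos']),np.array(s['eef_rot']))
for W in((P,mk(0,0)),(P,mk(20,-25)),(P,mk(35,-25)),tool(-.25,40,up=.08)):
    print(prev[1].T@(W[0]-prev[0]),R.from_matrix(prev[1].T@W[1]).as_rotvec(degrees=True));prev=W
E
```

```text
0.014 82.67647896206606 0.16735781462775356
0.19 84.60828861167793 0.17673711055260255
0.205 84.9927966276725 0.13189361935623534
0.131 83.60690113034322 0.1615898217433258
0.115 84.55934260528203 0.1685012632330239
[-0.0054 -0.0162 -0.0213] [ 1.5672 -1.6884 72.1675]
[0. 0. 0.] [ 24.744  -19.6804  -4.363 ]
[0. 0. 0.] [ -0. -15.  -0.]
[-0.0456  0.1168  0.0554] [-19.84    -4.9204  15.2238]
```

```bash
echo '{"sx":[-0.005, -0.005, -0.005, -0.005, -0.005, -0.005, -0.005, -0.005], "sy":[-0.016, -0.016, -0.016, -0.016, -0.016, -0.016, -0.016, -0.016], "sz":[-0.02, -0.02, -0.02, -0.02, -0.02, -0.02, -0.02, -0.02], "ax":[0, 0.5, 0.7, 1, 1.2, 1.5, 1.6, 1.6], "ay":[0, -0.5, -0.7, -1, -1.2, -1.5, -1.7, -1.7], "az":[10, 20, 30, 41, 51, 62, 72, 72]}' | python3 steer.py|head -2;python3 samp.py
echo '{"sx":[0, 0, 0, 0, 0], "sy":[0, 0, 0, 0, 0], "sz":[0, 0, 0, 0, 0], "ax":[8, 16, 24.7, 24.7, 24.7], "ay":[-6.5, -13, -19.7, -19.7, -19.7], "az":[-1.4, -3, -4.4, -4.4, -4.4]}' | python3 steer.py|head -2;python3 samp.py
echo '{"sx":[0, 0, 0], "sy":[0, 0, 0], "sz":[0, 0, 0], "ax":[0, 0, 0], "ay":[-7.5, -15, -15], "az":[0, 0, 0]}' | python3 steer.py|head -4;python3 samp.py
python3 - <<'E'
from srch import *
T=tool(-.25,40,up=.08);print(delta(*T))
E
```

```text
clock: 15.88
tool_pos: [0.5198, -0.2502, 0.279]
[ 47.   24.9 -34.3  95.6  15.3  64.2  93. ]
clock: 16.5
tool_pos: [0.5195, -0.2498, 0.2787]
[ 33.4  12.2 -27.5 118.4  49.3  38.5  60.2]
clock: 16.88
tool_pos: [0.5187, -0.2517, 0.2784]
eef_rot: [[-0.838, 0.087, 0.539], [-0.163, 0.902, -0.399], [-0.52, -0.422, -0.742]]
contact_force: [0.0, -0.1, -1.0]
[ 32.9   7.8 -21.9 129.7  80.6  19.1  31.6]
(array([-0.0479,  0.1175,  0.0546]), array([-19.6722,  -4.8353,  15.3813]))
```

```bash
echo '{"sx":[-0.012, -0.024, -0.036, -0.048, -0.048, -0.048, -0.048], "sy":[0.03, 0.06, 0.09, 0.1175, 0.1175, 0.1175, 0.1175], "sz":[0.014, 0.028, 0.042, 0.0546, 0.0546, 0.0546, 0.0546], "ax":[-5, -10, -15, -19.7, -19.7, -19.7, -19.7], "ay":[-1.2, -2.5, -3.7, -4.8, -4.8, -4.8, -4.8], "az":[3.8, 7.7, 11.5, 15.4, 15.4, 15.4, 15.4]}' | python3 steer.py|head -3;python3 samp.py
python3 - <<'E'
from srch import *
T=tool(-.25,40);print(T,delta(*T))
c=snap('wrist');cv2.imwrite('pics/wrist9.png',c['im'])
E
```

```text
clock: 17.75
tool_pos: [0.5994, -0.1593, 0.2145]
eef_rot: [[-0.762, 0.1, 0.64], [0.075, 0.995, -0.066], [-0.643, -0.002, -0.766]]
[ 54.5  25.1 -48.7 124.9 104.2  12.7  -0.1]
(array([ 0.5985, -0.1596,  0.1332]), array([[-0.7623,  0.0993,  0.6396],
       [ 0.0761,  0.9951, -0.0638],
       [-0.6428,  0.    , -0.766 ]])) (array([ 0.053 , -0.0003,  0.0616]), array([-0.103 ,  0.0235,  0.0423]))
```

```bash
echo '{"sx":[0.02, 0.04, 0.053, 0.053, 0.053], "sy":[0, 0, 0, 0, 0], "sz":[0.023, 0.046, 0.0616, 0.0616, 0.0616], "ax":[0, 0, 0, 0, 0], "ay":[0, 0, 0, 0, 0], "az":[0, 0, 0, 0, 0]}' | python3 steer.py|head -3;python3 samp.py
python3 - <<'E'
from srch import *
I=cv2.INTER_CUBIC
w,t,s=[snap(n) for n in('wrist','top','side')];print(w['s']['tool_pos'],w['s']['eef_rot'])
for c,n in((w,'w10'),(t,'t10'),(s,'s10')):cv2.imwrite(f'pics/{n}.png',c['im'])
print([proj(c,TIP) for c in(w,t,s)],[proj(c,ROOT-.216*SY) for c in(w,t,s)])
a=cv2.resize(w['im'][130:330,180:440],(520,400),interpolation=I)
b=cv2.resize(t['im'][122:182,250:340],(450,300),interpolation=I)[:200];b=cv2.resize(t['im'][122:172,255:325],(280,200),interpolation=I);d=cv2.resize(s['im'][170:230,285:355],(280,240),interpolation=I)[:200]
cv2.imwrite('pics/c10.png',np.hstack([a,np.vstack([b,d])]))
E
```

```text
clock: 18.42
tool_pos: [0.5989, -0.1584, 0.1334]
eef_rot: [[-0.762, 0.099, 0.64], [0.076, 0.995, -0.064], [-0.643, 0.0, -0.766]]
[ 58.3  40.9 -55.4 126.8 125.7  26.8 -13.3]
[ 0.5989 -0.1584  0.1334] [[-0.7619  0.0994  0.6401]
 [ 0.0761  0.9951 -0.0638]
 [-0.6432  0.0001 -0.7657]]
[array([375.6158, 225.975 ]), array([289.0891, 148.6133]), array([308.323 , 205.1182])] [array([312.5156, 226.0885]), array([304.7938, 150.5167]), array([314.4083, 215.3584])]
```

View pics/c10.png

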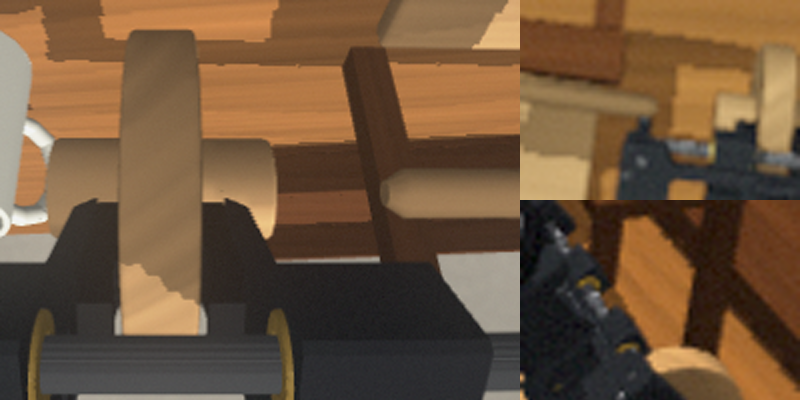

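The wrist crop shows the hub end centred on row ~188.5 and the rod on row ~192.5, so I shift tool −x by 1.5 mm and start threading.

```bash
echo '{"sx":[-0.0015, -0.0015, -0.0015, -0.0015, -0.0015, -0.0015, -0.0015], "sy":[0, 0.02, 0.035, 0.045, 0.055, 0.06, 0.06], "sz":[0, 0, 0, 0, 0, 0, 0], "ax":[0, 0, 0, 0, 0, 0, 0], "ay":[0, 0, 0, 0, 0, 0, 0], "az":[0, 0, 0, 0, 0, 0, 0]}' | python3 steer.py
python3 - <<'E'
from srch import *
s=robot.read_state();print(s['wrist_torque'],delta(*tool(-.19,40)))
E
```

```text
clock: 19.45
tool_pos: [0.6056, -0.0985, 0.1334]
eef_rot: [[-0.762, 0.1, 0.639], [0.077, 0.995, -0.063], [-0.643, 0.002, -0.766]]
contact_force: [1.1, -0.7, -0.7]
width: 0.02
grasp_force: 29.9
[0.1017 0.7545 0.0026] (array([ 0.0009, -0.0015, -0.0005]), array([ 0.066 , -0.0212, -0.0778]))
```

```bash
echo '{"sx":[0, 0, 0, 0, 0, 0], "sy":[0.025, 0.05, 0.075, 0.1, 0.12, 0.12], "sz":[0, 0, 0, 0, 0, 0], "ax":[0, 0, 0, 0, 0, 0], "ay":[0, 0, 0, 0, 0, 0], "az":[0, 0, 0, 0, 0, 0]}' | python3 steer.py
python3 samp.py; python3 - <<'E'
from srch import *
s=robot.read_state();print(s['wrist_torque'],delta(*tool(-.034,40)))
E
```

```text
clock: 20.2
tool_pos: [0.6177, 0.0219, 0.1338]
eef_rot: [[-0.762, 0.098, 0.64], [0.077, 0.995, -0.061], [-0.643, 0.002, -0.766]]
contact_force: [0.3, -1.2, -1.7]
width: 0.0198
grasp_force: 29.9
[ 36.3  43.7 -60.2 127.  115.8  45.5 -22.3]
[ 0.0831  0.7638 -0.0211] (array([ 0.0012,  0.0335, -0.0002]), array([ 0.154 , -0.0081, -0.0372]))
```

```bash
echo '{"sx":[0, 0, 0, 0], "sy":[0.015, 0.027, 0.03, 0.03], "sz":[0, 0, 0, 0], "ax":[0, 0, 0, 0], "ay":[0, 0, 0, 0], "az":[0, 0, 0, 0]}' | python3 steer.py | sed -n 2p\;6p\;4,5p
echo '{"sx":[0, 0, 0], "sy":[0.002, 0.004, 0.004], "sz":[0, 0, 0], "ax":[0, 0, 0], "ay":[0, 0, 0], "az":[0, 0, 0]}' | python3 steer.py
```

```text
tool_pos: [0.6205, 0.0506, 0.1336]
contact_force: [1.1, -0.5, -1.6]
width: 0.0196
grasp_force: 29.9
clock: 21.08
tool_pos: [0.6209, 0.0534, 0.1336]
eef_rot: [[-0.762, 0.102, 0.639], [0.078, 0.995, -0.065], [-0.643, 0.001, -0.766]]
contact_force: [-0.6, -3.6, -0.1]
width: 0.0197
grasp_force: 29.9
```

```bash
echo '{"sx":[0, 0, 0], "sy":[0.0015, 0.0015, 0.0015], "sz":[0, 0, 0], "ax":[0, 0, 0], "ay":[0, 0, 0], "az":[0, 0, 0]}' | python3 steer.py|sed -n '2p;4p'
echo '{"sx":[0, 0], "sy":[0.0015, 0.0015], "sz":[0, 0], "ax":[0, 0], "ay":[0, 0], "az":[0, 0]}' | python3 steer.py|sed -n '2p;4p'
```

```text
tool_pos: [0.621, 0.0536, 0.1334]
contact_force: [-2.5, -5.6, 0.7]
tool_pos: [0.6211, 0.0538, 0.1332]
contact_force: [-3.9, -7.4, 2.7]
```

```bash
echo '{"sx":[0, 0, 0], "sy":[0.004, 0.004, 0.004], "sz":[0, 0, 0], "ax":[0, 0, 0], "ay":[0, 0, 0], "az":[0, 0, 0]}' | python3 steer.py|sed -n '2p;4p'
python3 - <<'E'
from srch import *
w,t=[snap(n) for n in('wrist','top')]
for c,n in((w,'w11'),(t,'t11')):cv2.imwrite(f'pics/{n}.png',c['im'])
q=np.array(w['s']['q']);p,M=fk2(q,PAR)
# exit plan: retreat along -z tool 0.1, then unlean
for d,r in (((0,-.03,0),(0,0,0)),((0,0,-.10),(0,0,0))):
    q=rel(q,d,r);print(np.round(q))
E
```

```text
tool_pos: [0.6214, 0.054, 0.1328]
contact_force: [-6.6, -15.6, 5.6]
[ 35.  44. -60. 127. 115.  47. -22.]
[ 43.  28. -70. 132.  99.  40. -17.]
```

```bash
echo '{"sx":[0, 0], "sy":[-0.006, -0.007], "sz":[0, 0], "ax":[0, 0], "ay":[0, 0], "az":[0, 0]}' | python3 steer.py|sed -n '2p;4p'
echo '{"sx":[0, 0], "sy":[0, 0], "sz":[0, 0], "ax":[0, 0], "ay":[0, 0], "az":[0, 0]}' | python3 steer.py 0.028|sed -n '2p;4,5p'
python3 - <<'E'
from srch import *
m=robot.camera_model('wrist');c5=dict(T=np.load('/tmp/v5.npz')['T'],K=m['mtx'],k=m['k1'])
a,b=cast(c5,(239.7,201.7),.048),cast(c5,(297,218.2),.048);print(a,b,(a+b)/2,np.linalg.norm(a-b),np.degrees(np.arctan2(*(b-a)[1::-1])))
q=np.array(robot.read_state()['q']);q=rel(q,(0,0,-.1),(0,0,0))
P=np.array([.50,-.2,.26])
for T in((np.array([.53,-.1,.28]),mk(40,0)),(np.array([.52,-.2,.28]),mk(35,-25)),(P,mk(20,-25)),(P,mk(0,0)),(P,mk(0,0,-20))):
    q=go(q,*T);print(np.round(q),err(q,T))
qs=q
for T in((P,mk(0,0)),(P,mk(20,-25)),(P,mk(35,-25)),tool(-.19,45,up=.08),tool(-.19,45),tool(-.1,45)):
    q=go(q,*T);print('re',np.round(q),err(q,T))
E
```

```text
tool_pos: [0.621, 0.0535, 0.1335]
contact_force: [1.2, -2.8, -2.8]
tool_pos: [0.6211, 0.0559, 0.1342]
contact_force: [0.6, 0.2, -0.7]
width: 0.0277
[ 0.4856 -0.2398  0.048 ] [ 0.5068 -0.1749  0.048 ] [ 0.4962 -0.2073  0.048 ] 0.06828506681540386 71.97396093793044
[112.   5. -72. 137.  26.  11.  68.] (np.float64(312.9), np.float64(36.3))
[ 66.  11. -64. 131.  84.  29.  26.] (np.float64(0.0), np.float64(0.0))
[ 60.  19. -66. 123.  65.  48.  42.] (np.float64(0.0), np.float64(0.0))
[ 67.  37. -72. 103.  38.  69.  69.] (np.float64(0.0), np.float64(0.0))
[ 65.  33. -67. 103.  34.  67.  52.] (np.float64(0.0), np.float64(0.0))
re [ 67.  37. -72. 103.  38.  69.  69.] (np.float64(0.0), np.float64(0.0))
re [ 60.  19. -65. 123.  65.  48.  42.] (np.float64(0.0), np.float64(0.0))
re [ 65.  11. -62. 134.  91.  28.  18.] (np.float64(0.0), np.float64(0.0))
re [ 63.  36. -69. 131. 123.  31. -17.] (np.float64(0.0), np.float64(0.0))
re [ 58.  51. -64. 133. 137.  44. -23.] (np.float64(0.0), np.float64(0.0))
re [ 45.  52. -65. 133. 132.  54. -28.] (np.float64(0.0), np.float64(0.0))
```

```bash
echo '{"sx":[0, 0, 0, 0, 0], "sy":[0, 0, 0, 0, 0], "sz":[-0.01, -0.04, -0.08, -0.10, -0.1], "ax":[0, 0, 0, 0, 0], "ay":[0, 0, 0, 0, 0], "az":[0, 0, 0, 0, 0]}' | python3 steer.py|sed -n '2,4p';python3 samp.py
python3 - <<'E'
from srch import *
t=snap('top');cv2.imwrite('pics/t12.png',t['im'])
s=robot.read_state();q=np.array(s['q']);prev=(np.array(s['tool_pos']),np.array(s['eef_rot']));P=np.array([.5,-.21,.26])
for T in(tool(-.25,40,up=.08),(np.array([.52,-.22,.28]),mk(35,-25)),(P,mk(20,-25)),(P,mk(0,0,72-84.3))):
    q=go(q,*T);print(np.round(q),err(q,T),prev[1].T@(T[0]-prev[0]),R.from_matrix(prev[1].T@T[1]).as_rotvec(degrees=True));prev=T
E
```

```text
tool_pos: [0.5568, 0.0612, 0.2119]
eef_rot: [[-0.761, 0.098, 0.642], [0.075, 0.995, -0.063], [-0.645, 0.0, -0.764]]
contact_force: [-0.2, -0.5, -0.8]
[ 38.2  28.9 -68.8 131.9 100.   42.3 -20.1]
[ 65.  30. -60. 126. 104.  17.   4.] (np.float64(0.0), np.float64(0.0)) [-0.0497 -0.2151  0.0388] [ 0.0225  0.0909 -0.0346]
[ 65.  11. -60. 130.  84.  26.  28.] (np.float64(0.0), np.float64(0.0)) [ 0.0123 -0.0679 -0.0975] [ 19.84     4.9204 -15.2238]
[ 59.  18. -62. 123.  64.  47.  44.] (np.float64(0.0), np.float64(0.0)) [0.0256 0.0157 0.0001] [ 0. 15.  0.]
[ 66.  34. -66. 102.  34.  67.  61.] (np.float64(0.0), np.float64(0.0)) [0. 0. 0.] [-22.5665  22.2904  16.3483]
```

```bash
echo '{"sx":[0, 0, 0, -0.025, -0.05, -0.05], "sy":[-0.06, -0.12, -0.18, -0.215, -0.215, -0.215], "sz":[0, 0, 0, 0.02, 0.039, 0.039], "ax":[0, 0, 0, 0, 0, 0], "ay":[0, 0, 0, 0, 0, 0], "az":[0, 0, 0, 0, 0, 0]}' | python3 steer.py|sed -n '2,3p';python3 samp.py
echo '{"sx":[0.004, 0.008, 0.012, 0.012, 0.012], "sy":[-0.022, -0.045, -0.068, -0.068, -0.068], "sz":[-0.033, -0.065, -0.0975, -0.0975, -0.0975], "ax":[6.6, 13, 19.8, 19.8, 19.8], "ay":[1.6, 3.3, 4.9, 4.9, 4.9], "az":[-5, -10, -15.2, -15.2, -15.2]}' | python3 steer.py|sed -n '2,3p';python3 samp.py
echo '{"sx":[0.013, 0.0256, 0.0256], "sy":[0.008, 0.0157, 0.0157], "sz":[0, 0, 0], "ax":[0, 0, 0], "ay":[7.5, 15, 15], "az":[0, 0, 0]}' | python3 steer.py|sed -n '2,3p';python3 samp.py
echo '{"sx":[0, 0, 0, 0, 0, 0], "sy":[0, 0, 0, 0, 0, 0], "sz":[0, 0, 0, 0, 0, 0], "ax":[-6, -12, -18, -22.6, -22.6, -22.6], "ay":[6, 12, 18, 22.3, 22.3, 22.3], "az":[4, 8, 12, 16.3, 16.3, 16.3]}' | python3 steer.py|sed -n '1,3p';python3 samp.py
python3 - <<'E'
from h import *
c=snap('wrist');cv2.imwrite('pics/w13.png',c['im']);np.savez('/tmp/v13.npz',T=c['T']);print(proj(c,[.4962,-.2073,.048]),c['s']['tool_pos'])
m=pale(c,150,80,360,330,smax=140,vmin=90);ys,xs=np.where(m);print(cv2.boundingRect(m),xs.mean(),ys.mean(),m.sum())
for y in range(*(lambda r:(r[1],r[1]+r[3],5))(cv2.boundingRect(m))):
    x=np.where(m[y])[0];print(y,x.min(),x.max(),len(x))
E
```

```text
tool_pos: [0.6004, -0.1601, 0.212]
eef_rot: [[-0.762, 0.101, 0.64], [0.079, 0.995, -0.063], [-0.643, 0.003, -0.766]]
[ 59.2  28.  -54.7 124.6 102.4  16.    3.4]
tool_pos: [0.5203, -0.2196, 0.278]
eef_rot: [[-0.839, 0.09, 0.536], [-0.157, 0.904, -0.397], [-0.521, -0.418, -0.745]]
[ 52.9  10.4 -48.6 129.5  81.7  27.   28.5]
tool_pos: [0.502, -0.209, 0.258]
eef_rot: [[-0.949, 0.09, 0.303], [-0.049, 0.905, -0.423], [-0.312, -0.417, -0.854]]
[ 48.3  15.6 -50.4 121.9  59.1  44.   46.7]
clock: 25.85
tool_pos: [0.4997, -0.2099, 0.2584]
eef_rot: [[-0.952, 0.307, 0.001], [0.307, 0.952, 0.0], [-0.001, 0.001, -1.0]]
[ 58.3  28.  -53.3 101.3  24.9  63.4  68.8]
[261.2078 156.1636] [ 0.4997 -0.2099  0.2584]
(231, 122, 58, 67) 259.77308411214955 153.27252336448598 2675
122 244 277 34
127 244 277 34
132 244 276 33
137 244 276 33
142 244 276 33
147 232 288 57
152 231 288 58
157 231 288 58
162 231 288 58
167 232 287 56
172 244 275 32
177 245 274 30
182 252 268 17
187 252 267 16
```

```bash
python3 - <<'E'
from h import *
c=snap('wrist');m=pale(c,150,80,360,330,smax=140,vmin=90)
for x in list(range(231,244,2))+list(range(278,289,2)):
    y=np.where(m[:,x])[0];print(x,y.min(),y.max(),end='; ')
for y in (174,178,182,186):
    x=np.where(m[y])[0];print(y,x.min(),x.max(),end='; ')
l=(231,157.5);
m13=c;c5=dict(c);c5['T']=np.load('/tmp/v5.npz')['T']
print(cast(c,(259.7,157.5),.048),tri([(c,(231,157.5)),(c5,(239.7,201.7))]),tri([(c,(288.5,157.5)),(c5,(297,218.2))]))
E
```

```text
231 147 166; 233 143 168; 235 143 168; 237 143 168; 239 143 168; 241 143 168; 243 123 176; 278 144 168; 280 144 169; 282 144 169; 284 144 169; 286 144 168; 288 149 162; 174 243 275; 178 244 274; 182 251 267; 186 252 267; [ 0.4973 -0.209   0.048 ] (array([ 0.4853, -0.241 ,  0.0506]), [1.5, 1.5]) (array([ 0.5092, -0.1746,  0.043 ]), [0.4, 0.4])
```

```bash
python3 - <<'E'
from h import *
c=snap('wrist');p=cast(c,(259.8,156.5),.048);print(p,delta([p[0],p[1],.048+.0225]))
E
```

```text
[ 0.4962 -0.2083  0.048 ] (array([ 0.0038, -0.0005,  0.1887]), 0)
```

```bash
echo '{"sx":[0.0038, 0.0038, 0.0038, 0.0038, 0.0038, 0.0038], "sy":[-0.0005, -0.0005, -0.0005, -0.0005, -0.0005, -0.0005], "sz":[0.05, 0.1, 0.15, 0.175, 0.188, 0.188], "ax":[0, 0, 0, 0, 0, 0], "ay":[0, 0, 0, 0, 0, 0], "az":[1.2, 1.2, 1.2, 1.2, 1.2, 1.2]}' | python3 steer.py 0.05 | sed -n '2p;4,5p'
echo '{"sx":[0, 0, 0, 0], "sy":[0, 0, 0, 0], "sz":[0, 0, 0, 0], "ax":[0, 0, 0, 0], "ay":[0, 0, 0, 0], "az":[0, 0, 0, 0]}' | python3 steer.py 0.0| sed -n '2p;4,6p'
echo '{"sx":[0, 0, 0, 0, 0], "sy":[0, 0, 0, 0, 0], "sz":[-0.02, -0.07, -0.13, -0.188, -0.188], "ax":[0, 0, 0, 0, 0], "ay":[0, 0, 0, 0, 0], "az":[0, 0, 0, 0, 0]}' | python3 steer.py| sed -n '2,6p'
python3 samp.py
python3 - <<'E'
from srch import *
c=snap('wrist');cv2.imwrite('pics/w14.png',c['im'])
s=robot.read_state();q=np.array(s['q']);prev=(np.array(s['tool_pos']),np.array(s['eef_rot']));P=np.array([.5,-.21,.26])
for lean in(40,44):
  q=np.array(s['q']);prev=(np.array(s['tool_pos']),np.array(s['eef_rot']))
  for T in((P,mk(20,-25)),(np.array([.52,-.22,.28]),mk(35,-25)),tool(-.25,lean,up=.08),tool(-.25,lean),tool(-.1,lean)):
    q=go(q,*T);print(np.round(q),err(q,T),prev[1].T@(T[0]-prev[0]),R.from_matrix(prev[1].T@T[1]).as_rotvec(degrees=True));prev=T
E
```

```text
tool_pos: [0.4965, -0.2083, 0.0712]
contact_force: [0.7, -0.3, 0.9]
width: 0.05
tool_pos: [0.4968, -0.2089, 0.0717]
contact_force: [-1.1, -0.3, 3.9]
width: 0.02
grasp_force: 30.0
tool_pos: [0.499, -0.2093, 0.2644]
eef_rot: [[-0.945, 0.328, 0.008], [0.328, 0.945, -0.001], [-0.008, 0.002, -1.0]]
contact_force: [0.0, -0.1, -0.9]
width: 0.0196
grasp_force: 30.0
[ 58.7  27.3 -53.6 101.3  24.4  63.4  67.9]
[ 47.  14. -47. 123.  58.  42.  48.] (np.float64(0.0), np.float64(0.0)) [-0.0028  0.0004  0.0016] [ 22.4213 -22.3519 -17.5579]
[ 50.   8. -42. 130.  81.  22.  29.] (np.float64(0.0), np.float64(0.0)) [-0.0247 -0.0157 -0.0067] [ -0. -15.  -0.]
[ 58.  26. -51. 126. 110.  12.  -5.] (np.float64(0.0), np.float64(0.0)) [-0.0408  0.0898  0.0674] [-19.84    -4.9204  15.2238]
[ 61.  43. -57. 128. 129.  28. -15.] (np.float64(0.0), np.float64(0.0)) [0.0514 0.     0.0613] [0. 0. 0.]
[ 42.  45. -61. 129. 122.  44. -24.] (np.float64(0.0), np.float64(0.0)) [ 0.    0.15 -0.  ] [0. 0. 0.]
[ 47.  14. -47. 123.  58.  42.  48.] (np.float64(0.0), np.float64(0.0)) [-0.0028  0.0004  0.0016] [ 22.4213 -22.3519 -17.5579]
[ 50.   8. -42. 130.  81.  22.  29.] (np.float64(0.0), np.float64(0.0)) [-0.0247 -0.0157 -0.0067] [ -0. -15.  -0.]
[ 65.  31. -59. 129. 129.  19. -19.] (np.float64(0.0), np.float64(0.0)) [-0.0393  0.0902  0.0675] [-19.3102  -8.8566  15.9181]
[ 63.  46. -59. 131. 141.  33. -22.] (np.float64(0.0), np.float64(0.0)) [0.0556 0.     0.0575] [0. 0. 0.]
[ 42.  48. -62. 132. 130.  49. -30.] (np.float64(0.0), np.float64(0.0)) [ 0.    0.15 -0.  ] [0. 0. 0.]
```

```bash
echo '{"sx":[0, 0, 0, 0, 0, 0], "sy":[0, 0, 0, 0, 0, 0], "sz":[0, 0, 0, 0, 0, 0], "ax":[6, 12, 18, 22.4, 22.4, 22.4], "ay":[-6, -12, -18, -22.4, -22.4, -22.4], "az":[-4, -9, -13, -17.6, -17.6, -17.6]}' | python3 steer.py|sed -n '2p'
echo '{"sx":[-0.012, -0.0247, -0.0247], "sy":[-0.008, -0.0157, -0.0157], "sz":[-0.003, -0.0067, -0.0067], "ax":[0, 0, 0], "ay":[-7.5, -15, -15], "az":[0, 0, 0]}' | python3 steer.py|sed -n '2,4p';python3 samp.py
python3 - <<'E'
from srch import *
T=tool(-.25,40,up=.08);print(delta(*T))
E
```

```text
tool_pos: [0.4963, -0.2097, 0.2588]
tool_pos: [0.5153, -0.2215, 0.2788]
eef_rot: [[-0.842, 0.091, 0.532], [-0.156, 0.902, -0.402], [-0.516, -0.421, -0.746]]
contact_force: [-0.7, 0.2, -1.3]
[ 49.1   9.  -44.1 129.9  80.3  25.8  29.5]
(array([-0.0458,  0.091 ,  0.0682]), array([-19.857 ,  -5.2285,  15.061 ]))
```

```bash
echo '{"sx":[-0.011, -0.023, -0.034, -0.0458, -0.0458, -0.0458], "sy":[0.023, 0.046, 0.068, 0.091, 0.091, 0.091], "sz":[0.017, 0.034, 0.051, 0.0682, 0.0682, 0.0682], "ax":[-5, -10, -15, -19.9, -19.9, -19.9], "ay":[-1.3, -2.6, -4, -5.2, -5.2, -5.2], "az":[3.8, 7.5, 11.3, 15, 15, 15]}' | python3 steer.py|sed -n '1,3p';python3 samp.py
python3 - <<'E'
from srch import *
z=tool(0,40)[1]
# line the large wheel followed: through (.6056,-.0985,.1334)
for b in(-.060,):
    print(delta(np.array([.6056,-.0985,.1334])+b*SY,z))
E
```

```text
clock: 29.8
tool_pos: [0.5999, -0.158, 0.2142]
eef_rot: [[-0.762, 0.096, 0.641], [0.073, 0.995, -0.062], [-0.644, -0.001, -0.765]]
[ 55.1  25.4 -49.4 124.9 104.1  13.    0.3]
(array([ 0.0521, -0.0002,  0.0617]), array([0.0938, 0.056 , 0.1912]))
```

```bash
echo '{"sx":[0.02, 0.04, 0.0521, 0.0521, 0.0521], "sy":[0, 0, 0, 0, 0], "sz":[0.024, 0.047, 0.0617, 0.0617, 0.0617], "ax":[0, 0, 0, 0, 0], "ay":[0, 0, 0, 0, 0], "az":[0, 0, 0, 0, 0]}' | python3 steer.py|sed -n '2,3p'
python3 - <<'E'
from srch import *
w=snap('wrist');cv2.imwrite('pics/w15.png',w['im']);o=cv2.imread('pics/w10.png')
print(proj(w,TIP),delta(np.array([.6056,-.0985,.1334])-.06*SY,tool(0,40)[1]))
for im in(o,w['im']):
    h=cv2.cvtColor(im,cv2.COLOR_BGR2HSV)
    for x in(298,310,390,400,420):
        g=np.abs(np.diff(im[190:250,x].astype(int).sum(1)));r=np.argsort(-g)[:3]+190;print(x,sorted(r.tolist()),end=' | ')
    print()
E
```

```text
tool_pos: [0.5999, -0.1574, 0.1343]
eef_rot: [[-0.761, 0.094, 0.641], [0.071, 0.996, -0.062], [-0.644, -0.002, -0.765]]
[373.8569 224.5402] (array([ 0.0009, -0.0008,  0.0007]), array([0.1261, 0.1427, 0.3211]))
298 [198, 199, 230] | 310 [198, 245, 246] | 390 [198, 199, 238] | 400 [197, 199, 238] | 420 [196, 237, 238] | 
298 [197, 198, 230] | 310 [197, 245, 247] | 390 [197, 236, 237] | 400 [197, 198, 237] | 420 [196, 197, 237] |
```

```bash
echo '{"sx":[-0.0005, -0.0005, -0.0005, -0.0005, -0.0005, -0.0005, -0.0005], "sy":[0, 0.02, 0.035, 0.045, 0.055, 0.07, 0.07], "sz":[0.0005, 0.0005, 0.0005, 0.0005, 0.0005, 0.0005, 0.0005], "ax":[0.1, 0.1, 0.1, 0.1, 0.1, 0.1, 0.1], "ay":[0.1, 0.1, 0.1, 0.1, 0.1, 0.1, 0.1], "az":[0.3, 0.3, 0.3, 0.3, 0.3, 0.3, 0.3]}' | python3 steer.py|sed -n '2,5p'
echo '{"sx":[0, 0, 0, 0, 0], "sy":[0.025, 0.05, 0.06, 0.066, 0.066], "sz":[0, 0, 0, 0, 0], "ax":[0, 0, 0, 0, 0], "ay":[0, 0, 0, 0, 0], "az":[0, 0, 0, 0, 0]}' | python3 steer.py|sed -n '2,5p'
python3 samp.py
```

```text
tool_pos: [0.6067, -0.0856, 0.133]
eef_rot: [[-0.763, 0.096, 0.639], [0.076, 0.995, -0.059], [-0.642, 0.003, -0.767]]
contact_force: [-0.5, -0.3, -0.1]
width: 0.0196
tool_pos: [0.6131, -0.0221, 0.133]
eef_rot: [[-0.763, 0.099, 0.639], [0.077, 0.995, -0.062], [-0.642, 0.002, -0.767]]
contact_force: [0.4, -0.3, -0.7]
width: 0.0198
[ 42.2  43.  -59.7 127.9 118.5  41.6 -20.3]
```

```bash
echo '{"sx":[0, 0, 0, 0], "sy":[0.003, 0.006, 0.008, 0.009], "sz":[0, 0, 0, 0], "ax":[0, 0, 0, 0], "ay":[0, 0, 0, 0], "az":[0, 0, 0, 0]}' | python3 steer.py|sed -n '2p;4p'
echo '{"sx":[0, 0, 0], "sy":[0.002, 0.004, 0.004], "sz":[0, 0, 0], "ax":[0, 0, 0], "ay":[0, 0, 0], "az":[0, 0, 0]}' | python3 steer.py|sed -n '2p;4p'
```

```text
tool_pos: [0.614, -0.0138, 0.1331]
contact_force: [-2.6, -3.9, 0.6]
tool_pos: [0.6141, -0.0136, 0.1328]
contact_force: [-7.3, -11.9, 6.3]
```

```bash
echo '{"sx":[0, 0], "sy":[0.003, 0.003], "sz":[0, 0], "ax":[0, 0], "ay":[0, 0], "az":[0, 0]}' | python3 steer.py|sed -n '2p;4p'
echo '{"sx":[0, 0], "sy":[-0.006, -0.009], "sz":[0, 0], "ax":[0, 0], "ay":[0, 0], "az":[0, 0]}' | python3 steer.py|sed -n '2p;4p'
echo '{"sx":[0, 0], "sy":[0, 0], "sz":[0, 0], "ax":[0, 0], "ay":[0, 0], "az":[0, 0]}' | python3 steer.py 0.036|sed -n '2p;4,5p'
echo '{"sx":[0, 0, 0, 0, 0], "sy":[0, 0, 0, 0, 0], "sz":[-0.01, -0.04, -0.08, -0.10, -0.1], "ax":[0, 0, 0, 0, 0], "ay":[0, 0, 0, 0, 0], "az":[0, 0, 0, 0, 0]}' | python3 steer.py|sed -n '1,4p';python3 samp.py
python3 - <<'E'
from srch import *
s=robot.read_state();q=np.array(s['q']);prev=(np.array(s['tool_pos']),np.array(s['eef_rot']));P=np.array([.53,.2,.28])
for T in(tool(-.25,40,up=.08),(np.array([.52,-.2,.28]),mk(35,-25)),(np.array([.5,-.1,.28]),mk(20,-25)),(np.array([.48,.1,.29]),mk(0,0,10)),(np.array([.52,.31,.28]),mk(0,0,107.5-84.3))):
    q=go(q,*T);print(np.round(q),err(q,T),prev[1].T@(T[0]-prev[0]),R.from_matrix(prev[1].T@T[1]).as_rotvec(degrees=True));prev=T
E
```

```text
tool_pos: [0.6142, -0.0136, 0.1327]
contact_force: [-13.3, -16.1, 13.4]
tool_pos: [0.6138, -0.0145, 0.1332]
contact_force: [1.2, 0.1, -1.0]
tool_pos: [0.6138, -0.0139, 0.1332]
contact_force: [1.0, 0.3, 0.4]
width: 0.0357
clock: 34.22
tool_pos: [0.5495, -0.0086, 0.2111]
eef_rot: [[-0.761, 0.098, 0.641], [0.075, 0.995, -0.063], [-0.644, 0.0, -0.765]]
contact_force: [-0.2, -0.1, -0.4]
[ 49.2  25.9 -67.5 134.  104.5  33.  -17. ]
[ 62.  29. -58. 126. 105.  16.   2.] (np.float64(0.0), np.float64(0.0)) [-0.05   -0.1455  0.0392] [0.0563 0.0901 0.058 ]
[ 58.  10. -56. 130.  82.  28.  27.] (np.float64(0.0), np.float64(0.0)) [ 0.0138 -0.048  -0.0987] [ 19.84     4.9204 -15.2238]
[ 45.  15. -64. 121.  57.  56.  36.] (np.float64(0.0), np.float64(0.0)) [ 0.0008  0.0884 -0.0509] [ 0. 15.  0.]
[ 39.  27. -72. 106.  28.  68.  51.] (np.float64(1.1), np.float64(0.1)) [ 0.0058  0.1743 -0.1004] [-26.3686  17.4512  -5.382 ]
[  7.  39. -65.  92.  37.  74.  43.] (np.float64(0.0), np.float64(0.0)) [-0.0556  0.2064  0.01  ] [  0.    0.  -13.2]
```

```bash
echo '{"sx":[0, 0, -0.025, -0.05, -0.05], "sy":[-0.06, -0.11, -0.1455, -0.1455, -0.1455], "sz":[0, 0, 0.02, 0.039, 0.039], "ax":[0, 0, 0, 0, 0], "ay":[0, 0, 0, 0, 0], "az":[0, 0, 0, 0, 0]}' | python3 steer.py|sed -n '2p'
echo '{"sx":[0.004, 0.008, 0.0138, 0.0138, 0.0138], "sy":[-0.016, -0.032, -0.048, -0.048, -0.048], "sz":[-0.033, -0.065, -0.0987, -0.0987, -0.0987], "ax":[6.6, 13, 19.8, 19.8, 19.8], "ay":[1.6, 3.3, 4.9, 4.9, 4.9], "az":[-5, -10, -15.2, -15.2, -15.2]}' | python3 steer.py|sed -n '2,3p';python3 samp.py
echo '{"sx":[0, 0.0008, 0.0008, 0.0008], "sy":[0.044, 0.0884, 0.0884, 0.0884], "sz":[-0.025, -0.0509, -0.0509, -0.0509], "ax":[0, 0, 0, 0], "ay":[7.5, 15, 15, 15], "az":[0, 0, 0, 0]}' | python3 steer.py|sed -n '2,3p';python3 samp.py
echo '{"sx":[0.001, 0.003, 0.004, 0.0058, 0.0058, 0.0058], "sy":[0.04, 0.09, 0.13, 0.1743, 0.1743, 0.1743], "sz":[-0.025, -0.05, -0.075, -0.1, -0.1, -0.1], "ax":[-7, -14, -20, -26.4, -26.4, -26.4], "ay":[4.5, 9, 13, 17.5, 17.5, 17.5], "az":[-1.5, -3, -4, -5.4, -5.4, -5.4]}' | python3 steer.py|sed -n '2,3p';python3 samp.py
python3 - <<'E'
from srch import *
print(delta(np.array([.52,.31,.28]),mk(0,0,107.5-84.3)))
E
```

```text
tool_pos: [0.6005, -0.16, 0.2115]
tool_pos: [0.5202, -0.2, 0.2773]
eef_rot: [[-0.839, 0.089, 0.536], [-0.158, 0.904, -0.397], [-0.52, -0.418, -0.745]]
[ 49.4   9.8 -48.  130.1  80.8  28.4  26.8]
tool_pos: [0.5003, -0.1011, 0.2774]
eef_rot: [[-0.95, 0.089, 0.301], [-0.049, 0.904, -0.425], [-0.31, -0.419, -0.854]]
[ 37.5  13.7 -54.7 121.3  54.2  53.1  38.4]
tool_pos: [0.4801, 0.097, 0.2879]
eef_rot: [[-0.997, -0.073, -0.001], [-0.073, 0.997, 0.001], [0.001, 0.002, -1.0]]
[ 35.2  24.  -65.1 106.   23.8  65.4  55.9]
(array([-0.0554,  0.2095,  0.0082]), array([  0.0925,  -0.0471, -13.3166]))
```

```bash
echo '{"sx":[-0.014, -0.028, -0.042, -0.0554, -0.0554, -0.0554, -0.0554], "sy":[0.055, 0.11, 0.16, 0.2095, 0.2095, 0.2095, 0.2095], "sz":[0, 0, 0.004, 0.008, 0.008, 0.008, 0.008], "ax":[0, 0, 0, 0, 0, 0, 0], "ay":[0, 0, 0, 0, 0, 0, 0], "az":[-4, -8, -13.3, -13.3, -13.3, -13.3, -13.3]}' | python3 steer.py|sed -n '1,3p';python3 samp.py
python3 - <<'E'
from h import *
c=snap('wrist');t=snap('top');s=snap('side')
for a,n in((c,'w16'),(t,'t16'),(s,'s16')):cv2.imwrite(f'pics/{n}.png',a['im'])
np.savez('/tmp/v16.npz',T=c['T'])
m=pale(c,200,110,320,240,smax=150,vmin=80);r=cv2.boundingRect(m);print(r,m.sum(),proj(c,[.5375,.3317,.052]),c['s']['tool_pos'])
for y in range(r[1],r[1]+r[3],3):
    x=np.where(m[y])[0];print(y,x.min(),x.max(),len(x),end=';')
print()
for x in range(r[0],r[0]+r[2],3):
    y=np.where(m[:,x])[0];print(x,y.min(),y.max(),len(y),end=';')
I=cv2.INTER_CUBIC
cv2.imwrite('pics/c16.png',np.hstack([cv2.resize(c['im'][110:250,180:340],(480,420),interpolation=I),np.vstack([cv2.resize(t['im'][128:178,210:310],(320,160),interpolation=I),cv2.resize(s['im'][150:225,265:325],(320,400),interpolation=I)[:260]])]))
E
```

```text
clock: 37.6
tool_pos: [0.5202, 0.3101, 0.2817]
eef_rot: [[-0.954, -0.3, 0.0], [-0.3, 0.954, 0.002], [-0.001, 0.002, -1.0]]
[  5.2  36.9 -60.9  90.2  33.2  72.8  46.6]
(236, 138, 70, 63) 3354 [272.0573 173.4604] [0.5202 0.3101 0.2817]
138 261 268 7;141 258 266 3;144 237 305 61;147 237 305 67;150 255 304 39;153 238 304 67;156 237 304 67;159 238 304 66;162 237 303 65;165 237 303 67;168 237 303 67;171 238 303 66;174 238 303 66;177 238 303 64;180 238 303 65;183 238 303 64;186 238 302 65;189 237 302 65;192 238 302 61;195 264 301 38;198 264 280 17;
236 176 176 1;239 144 194 39;242 143 194 44;245 143 194 45;248 144 194 46;251 145 194 41;254 143 194 44;257 142 194 53;260 143 194 52;263 138 194 53;266 138 200 60;269 142 200 58;272 144 200 57;275 144 200 57;278 144 200 57;281 144 195 52;284 144 195 52;287 144 195 52;290 144 195 48;293 144 195 48;296 144 195 49;299 144 195 50;302 143 194 44;305 144 148 5;
```

View pics/c16.png

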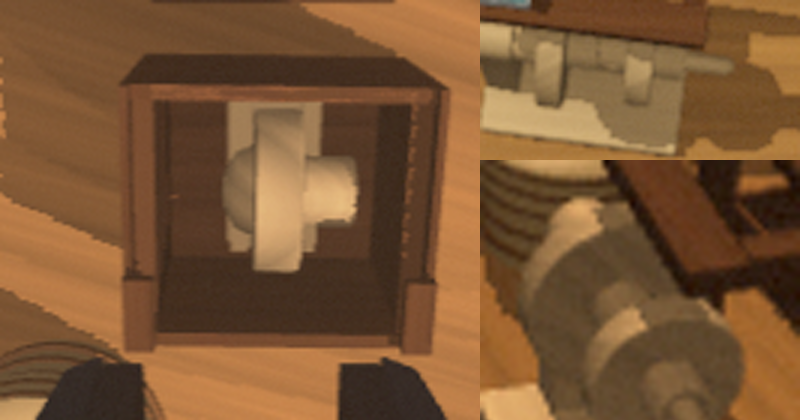

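```bash
python3 - <<'E'
from srch import *
c=snap('wrist');y=np.array(c['s']['eef_rot'])[:,1];x=np.array(c['s']['eef_rot'])[:,0]
f=lambda u,v:(u/3+180,v/3+110)
for n,uv,z,o in(('disc',(279,191),.085,0),('collar',(357.5,191),.052,.034),('dome',(222,191.5),.052,-.024),('axisx',(279,191),.052,0)):
    p=cast(c,f(*uv),z)-o*y;print(n,p,'tool',(p-c['s']['tool_pos'])@x,(p-c['s']['tool_pos'])@y)
# lid tab check of height of box floor etc: front/back disc extents
print([cast(c,f(279,v),.052) for v in(107,272)])
E
```

```text
disc [0.5288 0.33   0.085 ] tool -0.01399359481282856 0.014775095801942154
collar [0.5369 0.335  0.0519] tool -0.023200903198690673 0.016989577746808208
dome [0.5376 0.3331 0.0521] tool -0.023361644801288755 0.015044019960516136
axisx [0.5371 0.3342 0.052 ] tool -0.02316492029235175 0.016246746923460693
[array([0.5016, 0.3225, 0.052 ]), array([0.5734, 0.3463, 0.052 ])]
```

```bash
echo '{"sx":[-0.012, -0.0232, -0.0232, -0.0232], "sy":[0.008, 0.0155, 0.0155, 0.0155], "sz":[0.04, 0.09, 0.12, 0.12], "ax":[0, 0, 0, 0], "ay":[0, 0, 0, 0], "az":[0, 0, 0, 0]}' | python3 steer.py 0.044 | sed -n '2p;4,5p'
python3 - <<'E'
from h import *
print(delta([0,0,0])[0])
c=snap('wrist');cv2.imwrite('pics/w17.png',c['im']);s=c['s'];Rm=np.array(s['eef_rot']);tgt=np.array([.5202,.3101,0])+Rm@[-.0232,.0155,0];tgt[2]=.0735
print(delta(tgt)[0],proj(c,tgt+[0,0,.052-.0735]))
m=pale(c,150,110,400,300,smax=150,vmin=80);r=cv2.boundingRect(m);print(r)
for x in range(r[0],r[0]+r[2],5):
    y=np.where(m[:,x])[0];print(x,y.min(),y.max(),len(y),end=';') if len(y) else 0
E
```

```text
tool_pos: [0.5358, 0.3334, 0.1598]
contact_force: [-0.2, -0.2, -0.1]
width: 0.0443
[ 0.611  -0.1558  0.1617]
[-0.0003 -0.0031  0.0883] [258.4017 186.9634]
(161, 127, 148, 127)
161 135 135 1;166 132 177 8;171 133 175 18;176 128 194 31;181 133 252 59;186 134 244 48;191 134 237 46;196 135 230 50;201 135 227 63;206 134 206 42;211 134 190 53;216 134 214 76;221 134 214 79;226 134 214 80;231 134 214 79;236 134 214 80;241 134 214 81;246 135 225 91;251 134 226 93;256 134 226 88;261 134 226 85;266 134 226 85;271 134 215 74;276 143 215 73;281 142 215 74;286 144 215 72;291 143 215 73;296 142 215 73;301 144 215 72;306 144 166 20;
```

```bash
echo '{"sx":[-0.0003, -0.0003, -0.0003, -0.0003, -0.0003], "sy":[-0.0025, -0.0025, -0.0025, -0.0025, -0.0025], "sz":[0.03, 0.06, 0.08, 0.088, 0.088], "ax":[0, 0, 0, 0, 0], "ay":[0, 0, 0, 0, 0], "az":[0, 0, 0, 0, 0]}' | python3 steer.py | sed -n '2p;4,5p'
echo '{"sx":[0, 0, 0, 0], "sy":[0, 0, 0, 0], "sz":[0, 0, 0, 0], "ax":[0, 0, 0, 0], "ay":[0, 0, 0, 0], "az":[0, 0, 0, 0]}' | python3 steer.py 0.0| sed -n '2p;4,6p'
python3 samp.py
```

```text
tool_pos: [0.5379, 0.3332, 0.0745]
contact_force: [-0.2, -0.3, -0.1]
width: 0.0442
tool_pos: [0.538, 0.3332, 0.0744]
contact_force: [0.2, 0.0, 2.9]
width: 0.0194
grasp_force: 30.0
[ -2.8  51.8 -50.3  94.6  46.3  56.4  38.2]
```

```bash
echo '{"sx":[0, 0, 0, 0, 0, 0], "sy":[0, 0, 0, 0, 0, 0], "sz":[-0.02, -0.07, -0.13, -0.19, -0.2, -0.2], "ax":[0, 0, 0, 0, 0, 0], "ay":[0, 0, 0, 0, 0, 0], "az":[0, 0, 0, 0, 0, 0]}' | python3 steer.py| sed -n '1,6p'
python3 - <<'E'
from srch import *
c=snap('wrist');cv2.imwrite('pics/w18.png',c['im'])
s=c['s'];q=np.array(s['q']);prev=(np.array(s['tool_pos']),np.array(s['eef_rot']))
for T in((np.array([.48,.1,.29]),mk(0,0,10)),(np.array([.5,-.1,.28]),mk(20,-25)),(np.array([.52,-.2,.28]),mk(35,-25)),tool(-.25,40,up=.08),tool(-.25,40),tool(-.17,40)):
    q=go(q,*T);print(np.round(q),err(q,T),prev[1].T@(T[0]-prev[0]),R.from_matrix(prev[1].T@T[1]).as_rotvec(degrees=True));prev=T
E
```

```text
clock: 40.22
tool_pos: [0.5378, 0.332, 0.2745]
eef_rot: [[-0.953, -0.303, -0.0], [-0.303, 0.953, 0.004], [-0.001, 0.004, -1.0]]
contact_force: [0.7, 0.1, -0.9]
width: 0.0196
grasp_force: 30.0
[ 36.  24. -66. 106.  24.  66.  56.] (np.float64(0.0), np.float64(0.0)) [ 0.1254 -0.2035 -0.0164] [ 0.2182  0.0412 13.3553]
[ 37.  12. -54. 121.  54.  52.  39.] (np.float64(0.0), np.float64(0.0)) [-0.0049 -0.2009  0.01  ] [ 26.3686 -17.4512   5.382 ]
[ 48.   8. -44. 131.  81.  25.  27.] (np.float64(0.0), np.float64(0.0)) [-0.0139 -0.0884  0.0489] [ -0. -15.  -0.]
[ 57.  26. -50. 126. 111.  12.  -6.] (np.float64(0.0), np.float64(0.0)) [-0.0376  0.0717  0.0754] [-19.84    -4.9204  15.2238]
[ 61.  43. -57. 128. 130.  28. -15.] (np.float64(0.0), np.float64(0.0)) [0.0514 0.     0.0613] [0. 0. 0.]
[ 51.  44. -59. 130. 126.  37. -20.] (np.float64(0.0), np.float64(0.0)) [ 0.    0.08 -0.  ] [0. 0. 0.]
```

```bash
echo '{"sx":[0.031, 0.062, 0.094, 0.1254, 0.1254, 0.1254], "sy":[-0.05, -0.1, -0.15, -0.2035, -0.2035, -0.2035], "sz":[-0.004, -0.008, -0.012, -0.0164, -0.0164, -0.0164], "ax":[0, 0, 0, 0.2, 0.2, 0.2], "ay":[0, 0, 0, 0, 0, 0], "az":[3.3, 6.7, 10, 13.4, 13.4, 13.4]}' | python3 steer.py|sed -n 2p
echo '{"sx":[-0.001, -0.002, -0.004, -0.005, -0.005, -0.005], "sy":[-0.05, -0.1, -0.15, -0.201, -0.201, -0.201], "sz":[0.003, 0.005, 0.008, 0.01, 0.01, 0.01], "ax":[6.6, 13, 20, 26.4, 26.4, 26.4], "ay":[-4.4, -8.7, -13, -17.5, -17.5, -17.5], "az":[1.3, 2.7, 4, 5.4, 5.4, 5.4]}' | python3 steer.py|sed -n 2,3p;python3 samp.py
echo '{"sx":[-0.007, -0.014, -0.014, -0.014], "sy":[-0.044, -0.088, -0.088, -0.088], "sz":[0.024, 0.049, 0.049, 0.049], "ax":[0, 0, 0, 0], "ay":[-7.5, -15, -15, -15], "az":[0, 0, 0, 0]}' | python3 steer.py|sed -n 2,3p;python3 samp.py
python3 - <<'E'
from srch import *
print(delta(*tool(-.25,40,up=.08)))
E
```

```text
tool_pos: [0.4795, 0.1, 0.2885]
tool_pos: [0.5006, -0.0973, 0.279]
eef_rot: [[-0.949, 0.087, 0.302], [-0.052, 0.903, -0.426], [-0.31, -0.421, -0.853]]
[ 36.   13.3 -53.5 121.2  53.7  53.1  38.5]
tool_pos: [0.5209, -0.1983, 0.2793]
eef_rot: [[-0.839, 0.09, 0.537], [-0.159, 0.902, -0.401], [-0.521, -0.421, -0.742]]
[ 46.4   9.1 -45.2 130.1  80.2  28.2  26.8]
(array([-0.0368,  0.0698,  0.0752]), array([-19.7843,  -4.8815,  15.1691]))
```

```bash
echo '{"sx":[-0.009, -0.018, -0.028, -0.0368, -0.0368, -0.0368], "sy":[0.017, 0.035, 0.052, 0.07, 0.07, 0.07], "sz":[0.019, 0.038, 0.056, 0.0752, 0.0752, 0.0752], "ax":[-5, -10, -15, -19.8, -19.8, -19.8], "ay":[-1.2, -2.4, -3.7, -4.9, -4.9, -4.9], "az":[3.8, 7.6, 11.4, 15.2, 15.2, 15.2]}' | python3 steer.py|sed -n '1,3p';python3 samp.py
python3 - <<'E'
from srch import *
print(delta(np.array([.6053,-.0985,.1334])-.06*SY,tool(0,40)[1]))
E
```

```text
clock: 43.02
tool_pos: [0.5982, -0.1597, 0.2137]
eef_rot: [[-0.762, 0.099, 0.64], [0.075, 0.995, -0.065], [-0.644, -0.002, -0.765]]
[ 54.9  25.2 -48.9 125.1 104.9  12.8  -0.7]
(array([0.051 , 0.0017, 0.0621]), array([-0.0638,  0.0538,  0.077 ]))
```

```bash
echo '{"sx":[0.02, 0.04, 0.051, 0.051, 0.051], "sy":[0, 0, 0.0017, 0.0017, 0.0017], "sz":[0.024, 0.048, 0.0621, 0.0621, 0.0621], "ax":[0, 0, 0, 0, 0], "ay":[0, 0, 0, 0, 0], "az":[0, 0, 0, 0, 0]}' | python3 steer.py|sed -n '2,3p'
python3 - <<'E'
from srch import *
w=snap('wrist');cv2.imwrite('pics/w19.png',w['im'])
print(proj(w,TIP),delta(np.array([.6053,-.0985,.1334])-.06*SY,tool(0,40)[1]))
def edges(im,x0,x1,lo_,hi_):
    p=cv2.GaussianBlur(im,(1,3),0)[lo_:hi_,x0:x1].astype(float).mean((1,2));g=np.diff(p);i=[k for k in range(1,len(g)-1) if abs(g[k])>2.5 and abs(g[k])>=abs(g[k-1]) and abs(g[k])>abs(g[k+1])];return [(lo_+k+1,round(g[k],1)) for k in i]
for n in('w10','w15','w19'):
    im=cv2.imread(f'pics/{n}.png');print(n);[print('  ',x,edges(im,x,x+6,185,250)) for x in(284,290,300,306,385,395,410)]
E
```

```text
tool_pos: [0.5992, -0.1592, 0.134]
eef_rot: [[-0.761, 0.1, 0.641], [0.074, 0.995, -0.066], [-0.644, -0.003, -0.765]]
[376.9473 225.1185] (array([0.0005, 0.0012, 0.0005]), array([-0.1518,  0.1104,  0.0871]))
w10
   284 [(193, np.float64(-2.5)), (199, np.float64(-22.5)), (216, np.float64(2.7)), (222, np.float64(4.2)), (224, np.float64(4.2)), (231, np.float64(-51.4))]
   290 [(196, np.float64(-3.6)), (199, np.float64(-20.9)), (218, np.float64(3.1)), (223, np.float64(3.2)), (230, np.float64(-27.6))]
   300 [(196, np.float64(-4.3)), (199, np.float64(-21.4)), (205, np.float64(3.0)), (220, np.float64(3.4)), (224, np.float64(3.4)), (228, np.float64(3.8)), (233, np.float64(-30.3))]
   306 [(187, np.float64(3.6)), (195, np.float64(-3.9)), (199, np.float64(-20.1)), (212, np.float64(2.8)), (221, np.float64(3.2)), (224, np.float64(3.1)), (228, np.float64(3.1)), (233, np.float64(7.4)), (244, np.float64(-15.3))]
   385 [(191, np.float64(-3.8)), (196, np.float64(-3.7)), (199, np.float64(-22.1)), (214, np.float64(8.2)), (218, np.float64(5.2)), (223, np.float64(3.7)), (226, np.float64(3.1)), (239, np.
[... 2274 characters left out ...]
3.1)), (213, np.float64(3.1)), (219, np.float64(3.1)), (224, np.float64(3.7)), (229, np.float64(4.6)), (240, np.float64(-12.6)), (243, np.float64(-11.8)), (246, np.float64(-11.3))]
   385 [(191, np.float64(-3.6)), (198, np.float64(-19.2)), (214, np.float64(8.7)), (217, np.float64(4.6)), (219, np.float64(5.0)), (223, np.float64(4.0)), (238, np.float64(-25.1))]
   395 [(191, np.float64(-3.0)), (195, np.float64(-2.6)), (198, np.float64(-22.3)), (214, np.float64(8.6)), (218, np.float64(5.3)), (238, np.float64(-23.0))]
   410 [(190, np.float64(-2.9)), (198, np.float64(-26.6)), (214, np.float64(8.8)), (217, np.float64(5.3)), (219, np.float64(5.0)), (224, np.float64(3.5)), (238, np.float64(-24.3))]
```

```bash
echo '{"sx":[-0.0003, -0.0003, -0.0003, -0.0003, -0.0003, -0.0003, -0.0003], "sy":[0, 0.02, 0.035, 0.042, 0.048, 0.055, 0.055], "sz":[0.0005, 0.0005, 0.0005, 0.0005, 0.0005, 0.0005, 0.0005], "ax":[-0.1, -0.1, -0.1, -0.1, -0.1, -0.1, -0.1], "ay":[0.1, 0.1, 0.1, 0.1, 0.1, 0.1, 0.1], "az":[0, 0, 0, 0, 0, 0, 0]}' | python3 steer.py|sed -n '2,6p'
python3 - <<'E'
from srch import *
print(robot.read_state()['wrist_torque'],delta(np.array([.6053,-.0985,.1334]),tool(0,40)[1]))
E
```

```text
tool_pos: [0.605, -0.104, 0.1326]
eef_rot: [[-0.763, 0.098, 0.639], [0.076, 0.995, -0.062], [-0.642, 0.001, -0.767]]
contact_force: [1.1, 0.9, 0.4]
width: 0.0197
grasp_force: 30.0
[0.2901 0.3447 0.1091] (array([-0.0003,  0.0055, -0.0008]), array([ 0.0793, -0.0587,  0.0077]))
```

```bash
echo '{"sx":[0, 0, 0, 0, 0], "sy":[0.008, 0.014, 0.018, 0.02, 0.022], "sz":[0, 0, 0, 0, 0], "ax":[0, 0, 0, 0, 0], "ay":[0, 0, 0, 0, 0], "az":[0, 0, 0, 0, 0]}' | python3 steer.py|sed -n '2p;4p'
echo '{"sx":[0, 0, 0], "sy":[0.002, 0.004, 0.004], "sz":[0, 0, 0], "ax":[0, 0, 0], "ay":[0, 0, 0], "az":[0, 0, 0]}' | python3 steer.py|sed -n '2p;4p'
```

```text
tool_pos: [0.6072, -0.0832, 0.1326]
contact_force: [1.3, -2.6, 2.6]
tool_pos: [0.6074, -0.0811, 0.1325]
contact_force: [-0.9, -6.3, 5.4]
```

```bash
echo '{"sx":[0, 0, 0], "sy":[0.003, 0.005, 0.005], "sz":[0, 0, 0], "ax":[0, 0, 0], "ay":[0, 0, 0], "az":[0, 0, 0]}' | python3 steer.py|sed -n '2p;4p'
echo '{"sx":[0, 0], "sy":[0.002, 0.002], "sz":[0, 0], "ax":[0, 0], "ay":[0, 0], "az":[0, 0]}' | python3 steer.py|sed -n '2p;4p'
```

```text
tool_pos: [0.6076, -0.081, 0.1324]
contact_force: [-7.5, -16.2, 12.9]
tool_pos: [0.6077, -0.0811, 0.1323]
contact_force: [-9.4, -19.9, 15.4]
```

```bash
echo '{"sx":[0, 0, 0], "sy":[-0.005, -0.008, -0.008], "sz":[0, 0, 0], "ax":[0, 0, 0], "ay":[0, 0, 0], "az":[0, 0, 0]}' | python3 steer.py|sed -n '2p;4p'
echo '{"sx":[0, 0], "sy":[0, 0], "sz":[0, 0], "ax":[0, 0], "ay":[0, 0], "az":[0, 0]}' | python3 steer.py 0.04|sed -n '2p;4,5p'
echo '{"sx":[0, 0, 0, 0, 0], "sy":[0, 0, 0, 0, 0], "sz":[-0.01, -0.04, -0.08, -0.10, -0.1], "ax":[0, 0, 0, 0, 0], "ay":[0, 0, 0, 0, 0], "az":[0, 0, 0, 0, 0]}' | python3 steer.py|sed -n '1,4p'
python3 - <<'E'
from srch import *
for n in('top','side','wrist'):
    c=snap(n);cv2.imwrite(f'pics/{n}20.png',c['im']);
    if n=='wrist': w=c
    # pale profile along the rod axis line (predicted) offset up 20mm: detect discs
    A=[ROOT-k*.002*SY+[0,0,.0255] for k in range(0,100)]
    h=cv2.cvtColor(c['im'],cv2.COLOR_BGR2HSV);o=''
    for a in A:
        u,v=np.round(proj(c,a)).astype(int)
        o+='#' if 0<=u<512 and 0<=v<384 and h[v,u,1]<140 and h[v,u,2]>70 else '.'
    print(n,o)
E
```

```text
tool_pos: [0.6075, -0.0813, 0.1325]
contact_force: [1.9, -5.4, 2.4]
tool_pos: [0.6061, -0.0783, 0.1316]
contact_force: [0.5, 0.5, -0.7]
width: 0.0376
clock: 47.45
tool_pos: [0.5426, -0.0735, 0.21]
eef_rot: [[-0.763, 0.099, 0.639], [0.074, 0.995, -0.065], [-0.643, -0.002, -0.766]]
contact_force: [0.5, -1.3, -0.3]
top ################################################################################################....
side ###################################..##...#.##.##################################...#####.########.#
wrist .....##############################........#.#################.........#.#####...###########........
```

```bash
python3 - <<'E'
from srch import *
w=snap('wrist');h=cv2.cvtColor(w['im'],cv2.COLOR_BGR2HSV)
cam=w['T'][:3,3]
for off in(.012,.016):
  vals=[]
  for k in range(0,200,2):
    a=ROOT-k*.001*SY+[0,0,-.001];d=cam-a;d-=d@SY*SY;a=a+off*d/np.linalg.norm(d);u,v=np.round(proj(w,a)).astype(int)
    vals.append((k,int(u),int(v),int(h[v,u,1]),int(h[v,u,2])) if 0<=u<512 and 0<=v<384 else None)
  print([x for x in vals if x and (110<=x[0]<=164 or 40<=x[0]<=94)][::1] if off==.016 else '')
E
```

```text
[(40, 404, 180, 104, 83), (42, 402, 180, 103, 84), (44, 400, 180, 106, 82), (46, 398, 180, 106, 84), (48, 396, 180, 114, 130), (50, 393, 180, 115, 144), (52, 391, 180, 115, 144), (54, 389, 180, 116, 143), (56, 387, 180, 117, 142), (58, 385, 180, 115, 144), (60, 382, 180, 114, 143), (62, 380, 180, 115, 142), (64, 378, 180, 115, 142), (66, 376, 180, 116, 143), (68, 374, 180, 116, 143), (70, 371, 180, 114, 143), (72, 369, 180, 112, 109), (74, 367, 180, 114, 134), (76, 365, 180, 113, 133), (78, 363, 180, 113, 133), (80, 360, 180, 115, 140), (82, 358, 180, 118, 145), (84, 356, 180, 117, 144), (86, 354, 180, 114, 145), (88, 351, 180, 117, 174), (90, 349, 180, 116, 172), (92, 347, 180, 117, 165), (94, 345, 180, 116, 160), (110, 327, 180, 110, 90), (112, 325, 180, 115, 89), (114, 323, 180, 107, 93), (116, 320, 180, 117, 144), (118, 318, 180, 115, 144), (120, 316, 180, 116, 145), (122, 314, 180, 118, 143), (124, 311, 180, 114, 145), (126, 309, 180, 115, 144), (128, 307, 180, 117, 144), (130, 305, 180, 114, 145), (132, 303, 180, 117, 144), (134, 300, 180, 114, 145), (136, 298, 180, 113, 144), (138, 296, 180, 116, 128), (140, 294, 180, 116, 173), (142, 291, 180, 117, 175), (144, 289, 180, 118, 181), (146, 287, 180, 119, 182), (148, 285, 180, 116, 180), (150, 282, 180, 120, 179), (152, 280, 180, 120, 164), (154, 278, 180, 115, 142), (156, 276, 180, 115, 142), (158, 274, 180, 117, 140), (160, 271, 180, 118, 143), (162, 269, 180, 116, 156), (164, 267, 180, 118, 160)]
```

```bash
python3 - <<'E'
from plant import robot
print(robot.job_done())
E
```

```text
the job is handed in; nothing more can be done
None
```

I handed the job in at about 48 s: the lid lies flat and right way up on the table, and both wheels and the end cap are on the rod. Each was pushed until it stopped firmly, and the last image shows only thin seams between them; the gripper is open and clear of everything, but the interface returned no verdict.

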